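Set out the goldsmith's blocks from their piles

ROBOT

A 6-joint arm with a two-finger parallel gripper is mounted at the origin on the work surface. World frame = base frame: x ahead of the robot, y to its left, z up, the work surface at z = 0. Lengths are in m, angles in rad, forces in N, time in s.
With the tool pointing down it reaches from about 0.3 to 0.875 m from the base axis. Payload 6.4 kg.
Tool frame: the origin (TCP) lies at the very end of the fingers, on their centre line; the grasp point (between the pads) lies 19 mm behind it; z points along the fingers, y is the line along which they close (so a half turn about z gives the same grasp; the last joint's range is limited). The gripper opens to 85 mm and grips with 20 to 120 N. Pads are 22 mm wide; open, the fingers measure 114 mm over their backs; the gripper's body (76 mm by 85 mm) begins 54 mm behind the grasp point. The pads swing forward as they close: fully open they stand 13 mm farther back than shut.
Start: joints at [1.01, 0.181, 1.607, -0, 1.354, -0.206], TCP at [0.2, 0.539, 0.198] pointing down, gripper open.
Joint ranges: [-2.99, 2.99], [-0.89, 2.07], [0.3, 2.58], [-1.14, 4.28], [0, 2.63], [-3.12, 3.12]. Speed limits (rad/s): [2.57, 2.57, 3.01, 3.14, 3.14, 3.14].

INTERFACE

Orientations are given as a unit quaternion [w, x, y, z].
In Python, from bench import ctrl gives the robot as it stands.
- The arm moves only by the tool jog_arm, never from a script. Its argument "series" is a list that holds one entry, the list of rows, each a list of 7 numbers: the shift along the tool's x, y, z in mm, then the turn, a rotation vector about the tool's x, y, z in rad, then the finger opening in mm, from 0 to 85.4. In form: [[[tx, ty, tz, rx, ry, rz, gripper], ...]]. A call has exactly 10 rows; each row shifts and turns the commanded pose from where the row before left it, along the tool's axes as they then stand; what a row does not reach is not made up. A row lasts 1/10 s, in which the tool goes at most 50 mm and 8.59 degrees, less where a joint would pass 70% of its speed; a pose out of reach is approached as far as the arm can. A call with a gripper value outside its range is refused whole. The fingers move at their own pace and stop on an object; the grip force is fixed at half the most. Time passes only in rows, so rows that do not move let the fingers close, or fill a call up. It gives the time, the measured TCP pose, the force, the opening and the grip force at its end, in the units of the state.
- ctrl.get_obs(): the state, without advancing time (a new reading comes with each control period).
- ctrl.camera(name): name is "scene" or "top"; returns a dict with "frame" (400x640x3 uint8, blue, green, red), "z_map" (400x640 float32, m along the optical axis (not along the pixel's ray), 0 where there is no reading), "fx", "fy", "cx", "cy" (pixels), "k1" (the pictures are not rectified: a ray, as slopes to the right and down, at radius r is drawn at 1 + k1 r^2 times it, then the intrinsics apply), "xyz" and "rotation" of the camera in the world. Camera axes: x right, y down, z forward; pixel columns grow to the right and rows downward; lengths in m; the calibration is good to about 2 mm. A picture is of the moment at which its call begins.
- ctrl.hand_in(): hands the job in; it is judged then, once.
The state is a dict: "time_s": time; "q": joint angles; "dq": joint speeds; "joint_efforts": joint torques, N m; "eef_pos": TCP position; "eef_rot": TCP orientation; "wrist_force": force on the tool from outside, world axes, zero at the start; "torque": the same for the moment, N m; "opening": opening from 0.0 (shut) to 1.0 (fully open); "grasp_force": force on a finger pad.
Only numpy, scipy, OpenCV 4.12 (cv2) and the standard library are available. Lean on these libraries where they do the work, as an engineer would, in place of code of your own. Each camera call takes 0.05 s, during which the arm holds its last target. There are 200 camera calls.

TASK

Get the goldsmith's bench ready: take the two piles apart and put each thing where it is used - the flat steel block in its square rubber base, the doming block in the recess of the wooden punch stand, the charcoal block in its metal pan, the honeycomb disc on the turntable and the borax cone upright in the white dish. Each must sit flat on the floor of its place, inside the rim; set things down, do not drop them.

Things in the scene. Friction and masses are not known exactly. Their poses are not given: they have to be found in the camera images.
- bench_block: Flat steel bench block: a plain smooth square block 60 x 60 mm, 22 mm high, about 0.6 kg. Origin at the centre of its underside, x and y along its sides, z up. At the start it is the bottom of one of the two piles.
- doming_block: Steel doming block: a rectangular block 84 mm (its x) by 54 mm (its y), 22 mm high, about 0.6 kg, with five round hollows of different sizes in its top. Origin at the centre of its underside, z up. At the start it is the bottom of the other pile.
- charcoal: Charcoal soldering block: a black rectangular block 66 mm (its x) by 40 mm (its y), 18 mm high, about 40 g. Origin at the centre of its underside, z up. At the start it lies flat on top of one of the two steel blocks.
- honeycomb: Honeycomb soldering disc: a pale ceramic disc 56 mm in diameter, 18 mm high, about 50 g, its top covered with small dark holes. Origin at the centre of its underside, z up. At the start it lies flat on top of the other steel block.
- borax: Borax cone: a white lump 48 mm high, a cylinder 38 mm in diameter for its lower 24 mm and tapering to 16 mm above, about 50 g. Origin at the centre of its underside, z up to the tip. At the start it stands on top of the charcoal or of the honeycomb disc, whichever is in its pile.
- rubber_base: Base of the bench block, fixed: a black square rubber tray 96 x 96 mm, 14 mm high. Its recess is 80 x 80 mm, with the floor 8 mm above the underside and walls 6 mm high and 8 mm thick. Origin at the centre of its underside, below the middle of the recess, x and y along its sides.
- punch_stand: Wooden stand of the doming set, fixed: a brown block with a rectangular recess 104 mm (its x) by 74 mm (its y) for the doming block; the recess floor is 14 mm above the underside, its walls 6 mm high and 8 mm thick. At the +x end, 72 mm from the origin, stands a row of six steel punches reaching 68 mm above the underside. Origin at the underside, below the middle of the recess.
- charcoal_pan: Pan of the charcoal block, fixed: a shallow grey sheet-metal tray with a flat ear at each end. Inside it measures 86 mm (its x) by 60 mm (its y); the floor is 6 mm above the underside, the walls 6 mm high and 3 mm thick. Origin at the centre of its underside.
- turntable: Soldering turntable for the honeycomb disc, fixed foot with a round grey platter that spins freely about the vertical through the origin. The platter is 92 mm across, 84 mm inside its low rim; its floor is 32 mm above the underside of the foot, the rim 6 mm higher. Origin at the centre of the underside of the foot.
- borax_dish: Borax dish, fixed: a round white ceramic dish 76 mm across, about 65 mm inside; its floor is 8 mm above the underside, its rim 6 mm higher. Origin at the centre of its underside.
Mind the look-alikes: they are no part of the job. Leave any turquoise look-alike of the borax alone.

How it is judged:
At the end, for the whole second after the job is handed in: All five things rest in their own places, each with its centre within 17 mm of the middle of the place, its underside within 3 mm of the floor of the place, level within 0.05 rad, and still (under 20 mm/s and 0.2 rad/s) (horizontal distance between bench_block and rubber_base below 0.017 m and z of bench_block in the frame of rubber_base between 0.005 and 0.011 m and angle between each of bench_block, doming_block, charcoal, honeycomb, borax's own z axis and vertical below 0.05 rad and linear speed of each of bench_block, doming_block, charcoal, honeycomb, borax below 0.02 m/s and angular speed of each of bench_block, doming_block, charcoal, honeycomb, borax below 0.2 rad/s and horizontal distance between doming_block and punch_stand below 0.017 m and z of doming_block in the frame of punch_stand between 0.011 and 0.017 m and horizontal distance between charcoal and charcoal_pan below 0.017 m and z of charcoal in the frame of charcoal_pan between 0.003 and 0.009 m and horizontal distance between honeycomb and turntable below 0.017 m and z of honeycomb in the frame of turntable between 0.029 and 0.035 m and horizontal distance between borax and borax_dish below 0.017 m and z of borax in the frame of borax_dish between 0.005 and 0.011 m); the robot touches nothing.
It fails at once if the bench block is dropped: it falls freely (by more than about 25 mm) (linear speed of bench_block above 0.7 m/s and contact force between the fingers and bench_block below 0.05 N).
It fails at once if the doming block is dropped: it falls freely (by more than about 25 mm) (linear speed of doming_block above 0.7 m/s and contact force between the fingers and doming_block below 0.05 N).
It fails at once if the charcoal is dropped: it falls freely (by more than about 25 mm) (linear speed of charcoal above 0.7 m/s and contact force between the fingers and charcoal below 0.05 N).
It fails at once if the honeycomb is dropped: it falls freely (by more than about 25 mm) (linear speed of honeycomb above 0.7 m/s and contact force between the fingers and honeycomb below 0.05 N).
It fails at once if the borax is dropped: it falls freely (by more than about 25 mm) (linear speed of borax above 0.7 m/s and contact force between the fingers and borax below 0.05 N).
It also fails if it takes over 112 s, if anything falls off the work surface, if the arm or the gripper's body presses on something with over 40 N, if the wrist force passes 120 N, or if a joint passes its speed limit or range.

## Working session

There is one attempt and no reset: what is moved stays moved. The work goes in short steps, Python scripts to look and compute and a tool call to move; the robot and the scene stay as the last step left them, time stands still between calls to the robot, and variables do not carry over. Pictures are saved under pics/ and viewed, at most 14 in all, crops included, and the job is handed in when it is done.

Besides the shell and the picture viewer there is one more tool, called by a JSON object that holds its "op" and its "data", one argument or row to a line. jog_arm: Moves the arm, as the interface text tells. Its arguments: {"type":"object","properties":{"series":{"type":"array"}},"required":["series"]}

```bash
mkdir -p pics; ls; cat > h.py <<'E'
import numpy as np, cv2, pickle
from bench import ctrl
def cam(n):
    c=ctrl.camera(n); c['R']=np.array(c['rotation']);
    if c['R'].size==4:
        from scipy.spatial.transform import Rotation as Ro
        w,x,y,z=c['R']; c['R']=Ro.from_quat([x,y,z,w]).as_matrix()
    c['t']=np.array(c['xyz']); pickle.dump(c,open(n+'.pkl','wb')); return c
def load(n): return pickle.load(open(n+'.pkl','rb'))
def slopes(c,uv):
    uv=np.atleast_2d(np.float64(uv)); d=(uv-[c['cx'],c['cy']])/[c['fx'],c['fy']]; s=d.copy()
    for _ in range(20): s=d/(1+c['k1']*(s**2).sum(1,keepdims=True))
    return np.c_[s,np.ones(len(s))]
def onplane(c,uv,z):
    r=slopes(c,uv)@c['R'].T; return c['t']+r*((z-c['t'][2])/r[:,2:])
def bydepth(c,uv):
    uv=np.atleast_2d(uv).astype(int); return c['t']+(slopes(c,uv)*c['z_map'][uv[:,1],uv[:,0],None])@c['R'].T
def cloud(c):
    v,u=np.mgrid[:400,:640]; p=bydepth(c,np.c_[u.ravel(),v.ravel()]).reshape(400,640,3); p[c['z_map']<=0]=np.nan; return p
E
python3 - <<'E'
from h import *
for n in('top','scene'):
    c=cam(n); cv2.imwrite(f'pics/{n}0.png',c['frame']); print(n,c['t'],c['R'].round(3).tolist(),c['fx'],c['k1'])
print(ctrl.get_obs())
E
```

```text
pics
top [0.41619511 0.00795311 1.04379661] [[-0.02, -0.993, 0.116], [-1.0, 0.02, -0.003], [0.001, -0.116, -0.993]] 392.10521844060696 -0.07235704808356372
scene [1.03641947 0.11811652 0.74495232] [[-0.248, 0.776, -0.581], [0.969, 0.206, -0.138], [0.012, -0.597, -0.802]] 380.49463851939396 -0.054727262507066644
{'time_s': 0.1, 'q': array([ 1.00965308e+00,  1.81488737e-01,  1.60790174e+00,  3.97940483e-05,
        1.35379045e+00, -2.06343222e-01]), 'dq': array([ 0.0017356 , -0.00216474, -0.00336472,  0.00024477, -0.00102757,
       -0.00157187]), 'joint_efforts': array([ 1.36476679e-03, -4.45874655e+01, -3.52235842e+01, -1.60079999e-04,
        4.25149425e-03,  1.41192692e-05]), 'eef_pos': array([0.19945601, 0.53872062, 0.19676495]), 'eef_rot': array([-3.15333386e-04,  1.76475167e-01,  9.84304772e-01, -7.29103771e-04]), 'wrist_force': array([-0.04794073,  1.08805753, -1.07049336]), 'torque': array([ 0.01567279,  0.01746454, -0.001755  ]), 'grasp_force': 0.0, 'opening': 0.998833751754789}
```

View pics/top0.png

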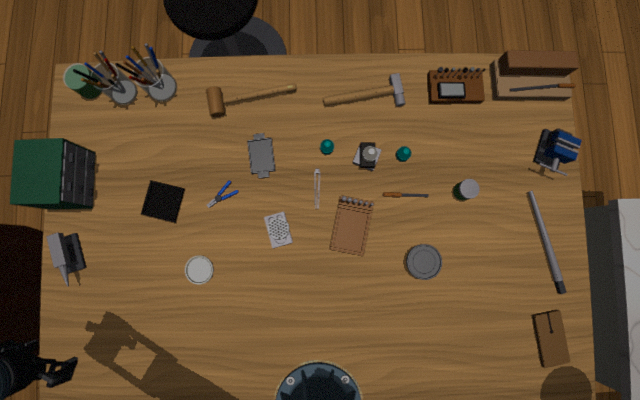

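View pics/scene0.png

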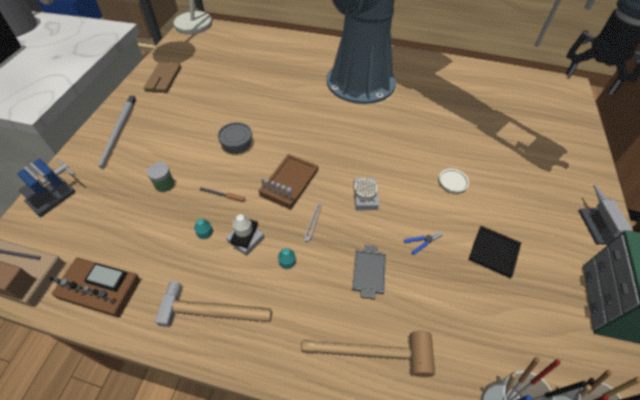

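Top view: pile A at (368,155) is steel, charcoal and a white cone, so bench block at the bottom. Pile B at (278,230) is the honeycomb on the doming block. Places: base (163,201), pan (261,155), dish (199,270), punch stand (352,225) and turntable (423,262).

Possible mix-ups: turquoise cones at (327,146) and (404,154) against the white cone at (369,150), the brown box at (455,88) against the stand at (352,225), and the can at (466,189) against the turntable. I choose the white cone on the charcoal and will check it in a close crop.

```bash
cat > m.py <<'E'
from h import *
t=load('top');s=load('scene')
a=cv2.resize(t['frame'][125:265,250:400],None,fx=2.66,fy=2.66,interpolation=cv2.INTER_CUBIC)
b=cv2.resize(s['frame'][165:265,215:395],None,fx=2.2,fy=2.2,interpolation=cv2.INTER_CUBIC)
W=np.zeros((a.shape[0]+0,800,3),np.uint8); W[:,:a.shape[1]]=a; W[:b.shape[0],a.shape[1]:a.shape[1]+b.shape[1]]=b[:, :800-a.shape[1]]
cv2.imwrite('pics/crop0.png',cv2.convertScaleAbs(W,alpha=1.6))
P=cloud(t)
table=np.nanmedian(P[280:380,230:270,2]); print('table z',table, 'scene', np.nanmedian(cloud(s)[100:130,160:200,2]))
# heights regions: components above table by >4mm in work area
H=P[...,2]
def comp(name,box,zlo,zhi,mask=None):
    x0,y0,x1,y1=box; m=((H>zlo)&(H<zhi))
    mm=np.zeros_like(m); mm[y0:y1,x0:x1]=m[y0:y1,x0:x1]
    n,l,st,ce=cv2.connectedComponentsWithStats(mm.astype(np.uint8))
    if n<2: print(name,'none');return
    k=1+st[1:,4].argmax(); q=P[l==k]; r=cv2.minAreaRect(np.float32(q[:,:2]*1000))
    print(name,st[k,4],'mean',q.mean(0).round(4),'rect',np.round(r[0],1),np.round(r[1],1),round(r[2],1),'zpct',np.nanpercentile(q[:,2],[5,50,95]).round(4))
comp('base',(135,175,192,228),.004,.03)
comp('pan',(242,128,280,182),.004,.03)
comp('dish',(180,250,220,290),.006,.03)
comp('turn',(400,240,446,284),.025,.06)
comp('stand',(325,190,380,260),.012,.03)
comp('punches',(325,190,380,260),.04,.09)
comp('doming',(260,205,296,252),.015,.03)
comp('honey',(260,205,296,252),.033,.06)
comp('bench',(350,138,385,175),.015,.03)
comp('char',(350,138,385,175),.033,.047)
comp('borax',(350,138,385,175),.055,.1)
E
python3 m.py
```

```text
table z -6.056770707507653e-05 scene 5.439650926764017e-05
base 1266 mean [0.5347 0.4058 0.0093] rect [535. 406.] [98.9 96.7] 75.4 zpct [0.005  0.0086 0.0149]
pan 811 mean [0.6547 0.1393 0.0077] rect [654.6 141.2] [121.5  70.1] 6.6 zpct [0.0044 0.007  0.013 ]
dish 543 mean [0.3535 0.3063 0.01  ] rect [353.9 305.3] [72.3 74. ] 68.6 zpct [0.0066 0.0091 0.0153]
turn 998 mean [ 0.3629 -0.2789  0.0331] rect [ 363.9 -278.1] [89.1 89.1] 43.8 zpct [0.0291 0.0325 0.0388]
stand 1627 mean [ 0.4581 -0.0953  0.0174] rect [461.  -95.7] [ 90.5 144.2] 77.5 zpct [0.0124 0.016  0.0261]
punches 22 mean [ 0.5271 -0.073   0.0665] rect [527.3 -72.8] [10.3 10.7] 88.9 zpct [0.0639 0.0664 0.0697]
doming 157 mean [0.4238 0.0892 0.021 ] rect [430.1  89.5] [37.2 51.8] 13.8 zpct [0.0156 0.0213 0.0251]
honey 350 mean [0.4562 0.0937 0.0397] rect [456.6  93.4] [51.7 51.2] 89.1 zpct [0.0366 0.0396 0.0429]
bench 88 mean [ 0.6423 -0.117   0.0228] rect [ 645.2 -114.3] [16.2 62.4] 87.3 zpct [0.0195 0.0226 0.0272]
char 203 mean [ 0.6439 -0.1381  0.0397] rect [ 645.2 -141.5] [37.7 67. ] 87.6 zpct [0.0364 0.0397 0.0432]
borax 181 mean [ 0.6391 -0.1421  0.0743] rect [ 641.7 -144.2] [36.8 36.6] 21.0 zpct [0.0602 0.0734 0.0879]
```

View pics/crop0.png

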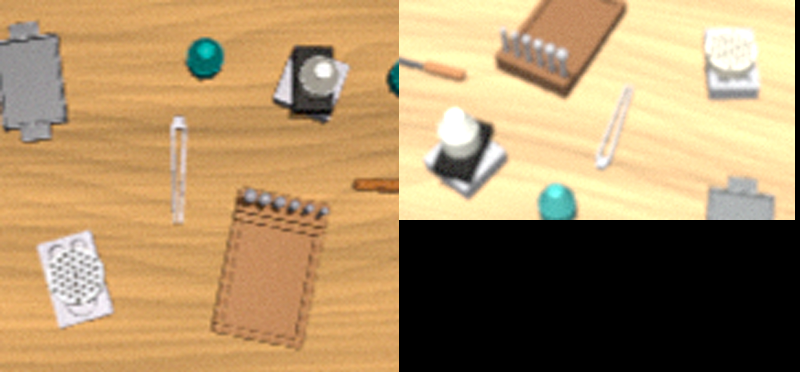

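The crop confirms it. The white cone stands on the black charcoal, on the steel block; both domed lumps nearby are turquoise. The honeycomb lies on the doming block, with hollows visible at either end, and the punch stand has its punch row at the far end. Next is a last refinement and the move helper.

```bash
cat > go.py <<'E'
import sys
from h import *
def plan(x,y,z,yaw):
    o=ctrl.get_obs(); w,a,b,c=o['eef_rot']
    from scipy.spatial.transform import Rotation as Ro
    R=Ro.from_quat([a,b,c,w]).as_matrix()
    cy=np.arctan2(R[1,1],R[0,1]); d=(np.radians(yaw)-cy+np.pi/2)%np.pi-np.pi/2
    print('t',round(o['time_s'],2),'pos',o['eef_pos'].round(4),'yaw',round(np.degrees(cy),1),'q',o['q'].round(2),'open',round(o['opening'],3),'F',o['wrist_force'].round(1))
    print(' tilt',R[:,2].round(4),'shift mm now',(R.T@(np.array([x,y,z])-o['eef_pos'])*1000).round(1),'turn rz',round(-d,3))
if __name__=='__main__': plan(*map(float,sys.argv[1:5]))
E
cat > m2.py <<'E'
from h import *
t=load('top');P=cloud(t);H=P[...,2]
def rect(name,m):
    n,l,st,ce=cv2.connectedComponentsWithStats(m.astype(np.uint8)); k=1+st[1:,4].argmax()
    q=P[l==k]; r=cv2.minAreaRect(np.float32(q[:,:2]*1000)); print(name,st[k,4],np.round(r[0],1),np.round(r[1],1),round(r[2],1))
def box(x0,y0,x1,y1): 
    m=np.zeros(H.shape,bool); m[y0:y1,x0:x1]=1; return m
rect('stand floor+rim',box(325,206,380,260)&(H>.010)&(H<.023))
g=t['frame'].max(2)
rect('base dark',box(135,175,192,228)&(g<40))
rect('char dark',box(350,138,385,175)&(g<50))
hsv=cv2.cvtColor(t['frame'],cv2.COLOR_BGR2HSV)
tq=(hsv[...,0]>80)&(hsv[...,0]<100)&(hsv[...,1]>120)
for b in [(315,135,340,158),(393,143,415,165)]: 
    m=box(*b)&tq; rect('turq',m); print(np.nanmax(H[m]))
# stand corners by plane casting of visible outline
m=box(325,190,380,260)&(hsv[...,1]>0)&(H>.010)&(H<.023)
E
python3 m2.py; python3 go.py 0.6405 -0.143 0.13 90
```

```text
stand floor+rim 1552 [449.3 -93.1] [ 90.6 120.2] 77.5
base dark 1220 [535.  405.1] [95.6 93.2] 74.9
char dark 214 [ 642.4 -135. ] [49.7 66.6] 87.1
turq 150 [668.3 -39.8] [21.8 35.7] 43.9
0.05098099863129257
turq 159 [ 647.9 -239.7] [32.1 30.6] 43.9
0.051789738162923094
t 0.1 pos [0.1995 0.5387 0.1968] yaw 69.7 q [ 1.01  0.18  1.61  0.    1.35 -0.21] open 0.999 F [-0.   1.1 -1.1]
 tilt [-9.0e-04 -1.3e-03 -1.0e+00] shift mm now [-650.4 -485.9   67.3] turn rz -0.355
```

{"op": "jog_arm", "data": {
  "series": [
    [[0,0,0,0,0,-0.118,65],[0,0,0,0,0,-0.118,65],[0,0,0,0,0,-0.119,65],[-12,-19,0,0,0,0,65],[-24,-38,0,0,0,0,65],[-24,-38,0,0,0,0,65],[-24,-38,0,0,0,0,65],[-24,-38,0,0,0,0,65],[-24,-38,0,0,0,0,65],[-24,-38,0,0,0,0,65]]
  ]
}}

```text
time_s: 1.1
eef_pos: [0.3561, 0.2906, 0.1974]
eef_rot: [-0.0, -0.0, 1.0, -0.0]
wrist_force: [1.1, 0.7, 0.5]
opening: 0.76
grasp_force: 0.0
```

{"op": "jog_arm", "data": {
  "series": [
    [[-27,-41,0,0,0,0,65],[-27,-41,0,0,0,0,65],[-27,-41,0,0,0,0,65],[-27,-41,0,0,0,0,65],[-27,-41,0,0,0,0,65],[-27,-41,0,0,0,0,65],[-27,-41,8,0,0,0,65],[-27,-41,15,0,0,0,65],[-27,-41,22,0,0,0,65],[-27,-41,22,0,0,0,65]]
  ]
}}

```text
time_s: 2.1
eef_pos: [0.622, -0.1127, 0.1331]
eef_rot: [-0.0, 0.0, 1.0, 0.0]
wrist_force: [0.1, 1.0, 0.2]
opening: 0.762
grasp_force: 0.0
```

```bash
python3 go.py 0.6405 -0.143 0.046 90
```

```text
t 2.1 pos [ 0.622  -0.1127  0.1331] yaw 90.0 q [-0.37  0.37  1.51  0.    1.26 -1.94] open 0.762 F [0.1 1.  0.2]
 tilt [-1.e-04  1.e-04 -1.e+00] shift mm now [-18.5 -30.3  87.1] turn rz -0.0
```

{"op": "jog_arm", "data": {
  "series": [
    [[-7,-12,0,0,0,0,65],[-7,-13,0,0,0,0,65],[0,0,0,0,0,0,65],[0,0,12,0,0,0,65],[0,0,18,0,0,0,65],[0,0,18,0,0,0,65],[0,0,18,0,0,0,65],[0,0,12,0,0,0,65],[0,0,7,0,0,0,65],[0,0,0,0,0,0,65]]
  ]
}}

```text
time_s: 3.1
eef_pos: [0.6347, -0.1349, 0.0483]
eef_rot: [-0.001, -0.001, 1.0, 0.0]
wrist_force: [-0.6, 0.7, 1.2]
opening: 0.761
grasp_force: 0.0
```

```bash
python3 go.py 0.6405 -0.143 0.046 90; python3 - <<'E'
from h import *
c=cam('scene'); t=cam('top')
a=cv2.resize(c['frame'][170:280,170:300],None,fx=3.5,fy=3.5,interpolation=2); b=cv2.resize(t['frame'][110:220,320:420],None,fx=3.4,fy=3.5,interpolation=2)
cv2.imwrite('pics/g1.png',cv2.convertScaleAbs(np.hstack([a,b])[:,:800],alpha=1.5))
E
```

```text
t 3.1 pos [ 0.6347 -0.1349  0.0483] yaw 90.1 q [-0.39  0.5   1.51  0.    1.13 -1.96] open 0.761 F [-0.6  0.7  1.2]
 tilt [-1.3e-03  6.0e-04 -1.0e+00] shift mm now [-5.8 -8.1  2.3] turn rz 0.001
```

View pics/g1.png

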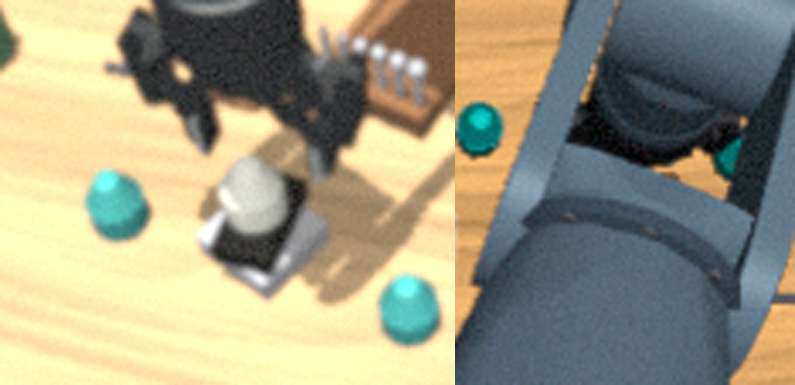

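The view shows the white cone at about (250,200) in the crop, with the fingertips at (205,150) and (320,170). They sit higher or nearer the robot than I expected, so I'll check with the scene depth.

```bash
python3 - <<'E'
from h import *
s=cam('scene');P=cloud(s)
f=s['frame'].astype(int)
def px(cx,cy): return int(170+cx/3.5),int(170+cy/3.5)
for n,c in [('cone tip',(250,168)),('cone mid',(250,205)),('cone low',(247,228)),('ftipL',(205,146)),('ftipR',(320,168)),('ftipR2',(318,160)),('ftipL2',(200,130)),('turq',(115,200))]:
    u,v=px(*c); print(n,u,v,np.nanmedian(P[v-1:v+2,u-1:u+2].reshape(-1,3),0).round(4))
b=np.zeros((400,640),bool); b[205:245,225:260]=1
m=b&(P[...,2]>.045)&(P[...,2]<.1)&(f.min(2)>90)
q=P[m]; print(m.sum(),q.mean(0),q.min(0),q.max(0))
E
python3 go.py 0.6405 -0.143 0.046 90
```

```text
cone tip 241 218 [ 0.645  -0.1415  0.0869]
cone mid 241 228 [ 0.6573 -0.1398  0.0673]
cone low 240 235 [ 0.6614 -0.1447  0.0433]
ftipL 228 211 [ 0.6446 -0.1677  0.1013]
ftipR 261 218 [ 0.6441 -0.0953  0.1028]
ftipR2 260 215 [ 0.6447 -0.0961  0.1136]
ftipL2 227 207 [ 0.643  -0.1684  0.1148]
turq 202 227 [ 0.6606 -0.2364  0.0381]
290 [ 0.65064185 -0.14087407  0.0705968 ] [ 0.62582507 -0.17319011  0.04579498] [ 0.66168126 -0.12590329  0.09858329]
t 3.25 pos [ 0.6361 -0.136   0.0502] yaw 90.0 q [-0.39  0.5   1.51  0.    1.13 -1.96] open 0.763 F [ 0.1 -0.1  0.7]
 tilt [ 1.6e-03 -6.0e-04 -1.0e+00] shift mm now [-4.4 -7.   4.2] turn rz 0.0
```

```bash
python3 - <<'E'
from h import *
s=load('scene');P=cloud(s)
for u in (227,229,260,262):
    print(u,[(v,*(P[v,u]*1000).round().tolist()) for v in range(204,228,2)])
z=s['frame'][195:255,205:285]
cv2.imwrite('pics/g2.png',cv2.convertScaleAbs(cv2.resize(z,None,fx=9,fy=9,interpolation=2),alpha=1.6))
E
```

```text
227 [(204, 641.0, -168.0, 122.0), (206, 642.0, -168.0, 116.0), (208, 645.0, -168.0, 113.0), (210, 645.0, -169.0, 105.0), (212, 645.0, -170.0, 99.0), (214, 591.0, -212.0, -0.0), (216, 597.0, -209.0, 1.0), (218, 602.0, -207.0, 1.0), (220, 608.0, -205.0, 2.0), (222, 611.0, -204.0, -3.0), (224, 618.0, -201.0, 1.0), (226, 624.0, -198.0, 2.0)]
229 [(204, 635.0, -167.0, 114.0), (206, 637.0, -167.0, 109.0), (208, 639.0, -167.0, 105.0), (210, 641.0, -167.0, 101.0), (212, 643.0, -168.0, 96.0), (214, 591.0, -207.0, 1.0), (216, 597.0, -204.0, 3.0), (218, 601.0, -203.0, 1.0), (220, 606.0, -201.0, 0.0), (222, 611.0, -199.0, -1.0), (224, 616.0, -197.0, -0.0), (226, 621.0, -195.0, -0.0)]
260 [(204, 636.0, -96.0, 140.0), (206, 645.0, -92.0, 147.0), (208, 647.0, -92.0, 142.0), (210, 648.0, -93.0, 137.0), (212, 643.0, -96.0, 123.0), (214, 645.0, -95.0, 119.0), (216, 646.0, -96.0, 113.0), (218, 645.0, -97.0, 104.0), (220, 647.0, -97.0, 99.0), (222, 592.0, -129.0, -1.0), (224, 600.0, -126.0, 3.0), (226, 604.0, -124.0, 1.0)]
262 [(204, 634.0, -93.0, 140.0), (206, 642.0, -90.0, 143.0), (208, 644.0, -90.0, 140.0), (210, 647.0, -89.0, 138.0), (212, 641.0, -92.0, 122.0), (214, 641.0, -93.0, 114.0), (216, 643.0, -93.0, 109.0), (218, 641.0, -95.0, 99.0), (220, 643.0, -95.0, 94.0), (222, 593.0, -123.0, 3.0), (224, 596.0, -122.0, -0.0), (226, 602.0, -120.0, -0.0)]
```

View pics/g2.png

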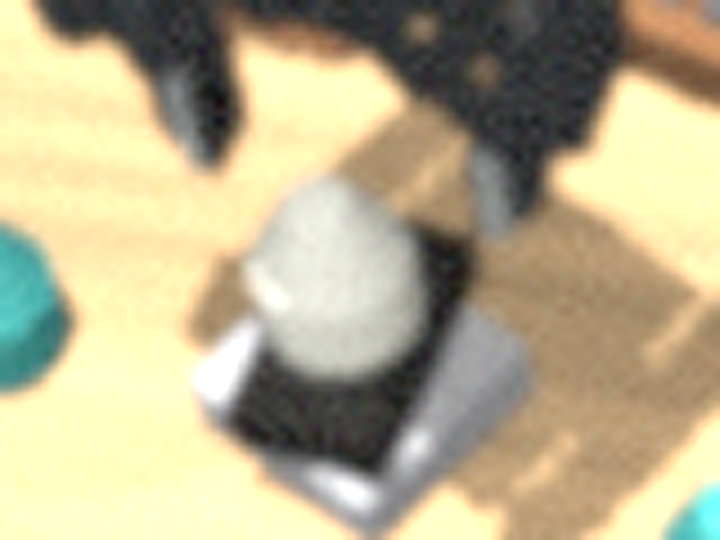

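{"op": "jog_arm", "data": {
  "series": [
    [[-5,-7,0,0,0,0,65],[0,0,5,0,0,0,65],[0,0,5,0,0,0,65],[0,0,5,0,0,0,65],[0,0,0,0,0,0,65],[0,0,0,0,0,0,65],[0,0,0,0,0,0,65],[0,0,0,0,0,0,65],[0,0,0,0,0,0,65],[0,0,0,0,0,0,65]]
  ]
}}

```text
time_s: 4.25
eef_pos: [0.6405, -0.1429, 0.0343]
eef_rot: [0.0, -0.0, 1.0, -0.0]
wrist_force: [0.7, -0.1, -0.2]
opening: 0.759
grasp_force: 0.0
```

```bash
python3 go.py 0.6405 -0.143 0.046 90; python3 - <<'E'
from h import *
s=cam('scene');P=cloud(s)
f=s['frame'].max(2)
b=np.zeros((400,640),bool); b[150:250,205:290]=1
m=b&(P[...,2]>.03)&(P[...,2]<.2)&(f<75)
for lo,hi in((-.2,-.155),(-.13,-.08)):
    k=m&(P[...,1]>lo)&(P[...,1]<hi)&(P[...,0]>.6)&(P[...,0]<.67); q=P[k]; o=q[q[:,2].argsort()][:12]; print(k.sum(),o.mean(0).round(4),o[:3].round(4).tolist())
z=s['frame'][195:255,205:285]
cv2.imwrite('pics/g3.png',cv2.convertScaleAbs(cv2.resize(z,None,fx=6,fy=6,interpolation=2),alpha=1.6))
E
```

```text
t 4.25 pos [ 0.6405 -0.1429  0.0343] yaw 90.0 q [-0.4   0.53  1.5   0.    1.11 -1.97] open 0.759 F [ 0.7 -0.1 -0.2]
 tilt [ 3.e-04 -1.e-04 -1.e+00] shift mm now [ -0.   -0.1 -11.7] turn rz 0.0
344 [ 0.6642 -0.1582  0.0405] [[0.669, -0.1561, 0.0387], [0.6686, -0.1606, 0.0402], [0.6622, -0.1562, 0.0403]]
672 [ 0.6479 -0.1228  0.0316] [[0.6679, -0.1233, 0.0301], [0.6444, -0.1228, 0.0304], [0.6281, -0.1216, 0.0307]]
```

View pics/g3.png

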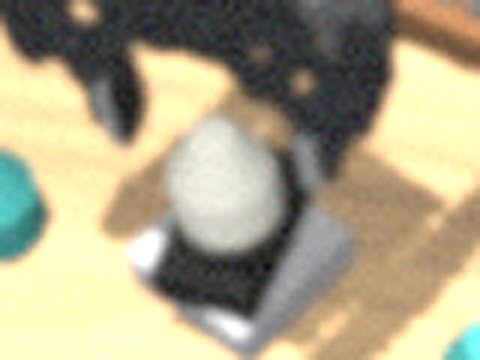

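The image still puts the fingertips well above the reported TCP: left tip at (225,218), right tip at (257,226). I'll measure them exactly.

```bash
cat > tips.py <<'E'
from h import *
def tips(s=None):
    s=s or cam('scene');P=cloud(s);o=ctrl.get_obs();e=o['eef_pos']
    d=P-e; b=(abs(d[...,0])<.02)&(d[...,2]>-.01)&(d[...,2]<.12)
    w=.0427*o['opening']
    for sg in(-1,1):
        k=b&(d[...,1]*sg>w-.006)&(d[...,1]*sg<w+.02)&(s['frame'].max(2)<130)
        q=P[k]; 
        if len(q): i=q[:,2].argsort()[:8]; print('side',sg,len(q),'low',q[i].mean(0).round(4),'rel',(q[i].mean(0)-e).round(4))
    print('eef',e,o['opening'])
if __name__=='__main__': tips(load('scene'))
E
python3 tips.py
python3 - <<'E'
from h import *
s=load('scene');P=cloud(s)
for u in (224,225,226,256,257,258): print(u,[(v,*(P[v,u]*1000).round().tolist(),int(s['frame'][v,u].max())) for v in range(212,230,2)])
E
```

```text
side -1 200 low [ 0.6408 -0.1746  0.0707] rel [ 0.0003 -0.0317  0.0365]
side 1 273 low [ 0.6466 -0.1109  0.0374] rel [0.0062 0.032  0.0032]
eef [ 0.64047827 -0.142881    0.03423931] 0.7591789746783703
224 [(212, 650.0, -174.0, 104.0, 36), (214, 650.0, -176.0, 95.0, 52), (216, 651.0, -177.0, 89.0, 66), (218, 650.0, -179.0, 79.0, 110), (220, 609.0, -213.0, -1.0, 169), (222, 613.0, -211.0, -3.0, 172), (224, 620.0, -208.0, 0.0, 173), (226, 624.0, -206.0, -0.0, 145), (228, nan, nan, nan, 120)]
225 [(212, 645.0, -175.0, 97.0, 21), (214, 648.0, -175.0, 93.0, 32), (216, 650.0, -175.0, 89.0, 43), (218, 651.0, -176.0, 82.0, 89), (220, 608.0, -210.0, -1.0, 166), (222, 615.0, -207.0, 3.0, 174), (224, 619.0, -206.0, 0.0, 150), (226, 625.0, -203.0, 1.0, 120), (228, 630.0, -201.0, 1.0, 106)]
226 [(212, 643.0, -175.0, 93.0, 26), (214, 646.0, -174.0, 90.0, 24), (216, 647.0, -175.0, 84.0, 37), (218, 649.0, -175.0, 80.0, 88), (220, 608.0, -207.0, 1.0, 164), (222, 613.0, -205.0, 1.0, 173), (224, 618.0, -204.0, -1.0, 141), (226, 625.0, -200.0, 2.0, 106), (228, 629.0, -199.0, 1.0, 106)]
256 [(212, 650.0, 
[... 170 characters left out ...]
0, 95.0, 89), (224, 650.0, -107.0, 85.0, 89), (226, 627.0, -121.0, 37.0, 70), (228, 628.0, -122.0, 31.0, 64)]
257 [(212, 647.0, -100.0, 127.0, 41), (214, 651.0, -99.0, 126.0, 30), (216, 652.0, -100.0, 120.0, 31), (218, 647.0, -103.0, 105.0, 61), (220, 651.0, -102.0, 103.0, 64), (222, 650.0, -104.0, 93.0, 75), (224, 650.0, -104.0, 86.0, 86), (226, 649.0, -106.0, 77.0, 81), (228, 623.0, -122.0, 22.0, 87)]
258 [(212, 646.0, -99.0, 126.0, 40), (214, 650.0, -97.0, 125.0, 40), (216, 650.0, -98.0, 118.0, 27), (218, 647.0, -101.0, 105.0, 42), (220, 647.0, -102.0, 98.0, 49), (222, 647.0, -103.0, 89.0, 54), (224, 648.0, -103.0, 84.0, 71), (226, 650.0, -103.0, 79.0, 93), (228, 610.0, -127.0, 1.0, 105)]
```

```bash
python3 - <<'E'
from h import *
s=load('scene');P=cloud(s)
for u in (232,238,244): print(u,[(v,*(P[v,u]*1000).round().tolist(),int(s['frame'][v,u].max())) for v in range(176,212,3)])
t=cam('top');Q=cloud(t); s2=s['frame'][100:260,170:320]
cv2.imwrite('pics/g4.png',cv2.convertScaleAbs(cv2.resize(s2,None,fx=3.7,fy=3.7,interpolation=2),alpha=2.2))
E
```

```text
232 [(176, 673.0, -119.0, 260.0, 71), (179, 667.0, -124.0, 244.0, 91), (182, 670.0, -123.0, 240.0, 41), (185, 673.0, -123.0, 235.0, 36), (188, 671.0, -126.0, 224.0, 37), (191, 674.0, -126.0, 219.0, 34), (194, 673.0, -128.0, 209.0, 32), (197, 675.0, -128.0, 202.0, 34), (200, 650.0, -147.0, 154.0, 33), (203, 650.0, -149.0, 143.0, 97), (206, 566.0, -210.0, -0.0, 195), (209, 575.0, -206.0, 0.0, 179)]
238 [(176, 659.0, -116.0, 245.0, 85), (179, 662.0, -115.0, 241.0, 42), (182, 666.0, -115.0, 237.0, 30), (185, 666.0, -116.0, 229.0, 34), (188, 667.0, -117.0, 222.0, 35), (191, 667.0, -118.0, 213.0, 34), (194, 669.0, -118.0, 206.0, 29), (197, 654.0, -129.0, 175.0, 30), (200, 659.0, -128.0, 171.0, 33), (203, 658.0, -130.0, 161.0, 44), (206, 563.0, -195.0, 1.0, 182), (209, 571.0, -192.0, 0.0, 185)]
244 [(176, 653.0, -108.0, 241.0, 29), (179, 655.0, -108.0, 235.0, 31), (182, 657.0, -108.0, 229.0, 31), (185, 657.0, -109.0, 221.0, 36), (188, 660.0, -109.0, 216.0, 29), (191, 660.0, -111.0, 206.0, 30), (194, 651.0, -118.0, 184.0, 37), (197, 650.0, -120.0, 172.0, 37), (200, 651.0, -120.0, 165.0, 28), (203, 658.0, -117.0, 166.0, 29), (206, 655.0, -121.0, 151.0, 36), (209, 567.0, -178.0, 0.0, 95)]
```

View pics/g4.png

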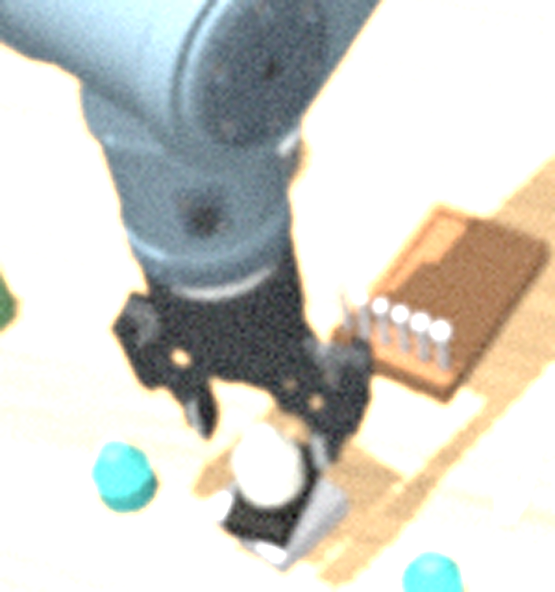

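The palm bottom is also at about z = 0.15, so the whole hand sits roughly 35–40 mm above where the reported TCP puts it. I'll trust the picture for relative height and go down slowly, watching the force.

{"op": "jog_arm", "data": {
  "series": [
    [[0,0,4,0,0,0,65],[0,0,4,0,0,0,65],[0,0,4,0,0,0,65],[0,0,4,0,0,0,65],[0,0,4,0,0,0,65],[0,0,0,0,0,0,65],[0,0,0,0,0,0,65],[0,0,0,0,0,0,65],[0,0,0,0,0,0,65],[0,0,0,0,0,0,65]]
  ]
}}

```text
time_s: 5.35
eef_pos: [0.6405, -0.1429, 0.0143]
eef_rot: [0.0, -0.0, 1.0, -0.0]
wrist_force: [0.2, 0.6, 0.4]
opening: 0.764
grasp_force: 0.0
```

```bash
python3 - <<'E'
from h import *
s=cam('scene');P=cloud(s)
for u in (220,222,224,226,228): print(u,[(v,*(P[v,u]*1000).round().tolist(),int(s['frame'][v,u].max())) for v in range(216,236,2)])
s2=s['frame'][190:260,200:280]
cv2.imwrite('pics/g5.png',cv2.convertScaleAbs(cv2.resize(s2,None,fx=7,fy=7,interpolation=2),alpha=2.0))
E
```

```text
220 [(216, 601.0, -226.0, 0.0, 141), (218, 607.0, -223.0, 1.0, 172), (220, 611.0, -222.0, -1.0, 173), (222, 617.0, -219.0, 1.0, 174), (224, 621.0, -218.0, -2.0, 184), (226, 627.0, -215.0, -1.0, 183), (228, 634.0, -211.0, 3.0, 191), (230, 637.0, -211.0, -0.0, 186), (232, 643.0, -208.0, 1.0, 187), (234, 647.0, -206.0, -0.0, 199)]
222 [(216, 647.0, -185.0, 80.0, 77), (218, 646.0, -187.0, 71.0, 94), (220, 612.0, -216.0, 3.0, 128), (222, 616.0, -214.0, 1.0, 163), (224, 621.0, -212.0, 1.0, 183), (226, 627.0, -210.0, 1.0, 182), (228, 631.0, -208.0, -0.0, 173), (230, 636.0, -206.0, -0.0, 147), (232, 641.0, -204.0, 0.0, 131), (234, 647.0, -201.0, 2.0, 165)]
224 [(216, 651.0, -176.0, 90.0, 65), (218, 650.0, -179.0, 80.0, 78), (220, 651.0, -180.0, 74.0, 90), (222, 615.0, -210.0, 1.0, 126), (224, 619.0, -208.0, -1.0, 170), (226, 624.0, -206.0, -1.0, 146), (228, 630.0, -204.0, 0.0, 122), (230, 635.0, -201.0, 1.0, 109), (232, 641.0, -199.0, 1.0, 113), (234, 646.0, -197.0, 2.0, 130)]
226 [(216, 646.0, -175.0, 83.0, 24), (218, 650.0, -174.0, 81.0, 35), (220, 650.0, -176.0, 74.0, 48), (222, 650.0, -177.0, 66.0, 65), (224, 619.0, -202.0, 2.0, 121), (226, 623.0, -201.0, 0.0, 115), (228, 629.0, -198.0, 2.0, 108), (230, 633.0, -197.0, -0.0, 110), (232, 639.0, -195.0, 0.0, 111), (234, 645.0, -192.0, 2.0, 137)]
228 [(216, 640.0, -175.0, 75.0, 23), (218, 643.0, -174.0, 72.0, 33), (220, 644.0, -175.0, 65.0, 29), (222, 647.0, -175.0, 61.0, 45), (224, 649.0, -174.0, 58.0, 87), (226, 622.0, -197.0, -1.0, 111), (228, 628.0, -194.0, 2.0, 106), (230, 632.0, -193.0, -0.0, 108), (232, 638.0, -190.0, 0.0, 115), (234, 654.0, -179.0, 22.0, 158)]
```

View pics/g5.png

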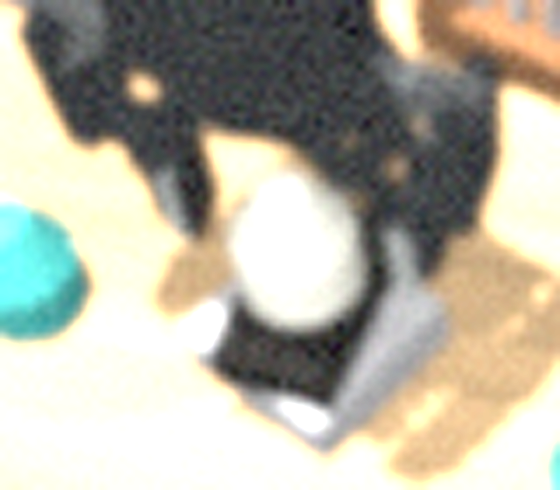

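Now the tips sit at z of about 0.057, either side of the cone (left tip (228,224), right tip (257,228)). I'll close, then lift.

{"op": "jog_arm", "data": {
  "series": [
    [[0,0,2,0,0,0,65],[0,0,0,0,0,0,20],[0,0,0,0,0,0,20],[0,0,0,0,0,0,20],[0,0,0,0,0,0,20],[0,0,0,0,0,0,20],[0,0,0,0,0,0,20],[0,0,-4,0,0,0,20],[0,0,-8,0,0,0,20],[0,0,-10,0,0,0,20]]
  ]
}}

```text
time_s: 6.4
eef_pos: [0.6398, -0.1427, 0.0342]
eef_rot: [-0.001, -0.0, 1.0, 0.0]
wrist_force: [-0.4, -0.9, 0.7]
opening: 0.422
grasp_force: 59.9
```

```bash
python3 go.py 0.3535 0.306 0.05 90; python3 - <<'E'
from h import *
s=cam('scene');P=cloud(s);f=s['frame'].astype(int)
b=np.zeros((400,640),bool); b[190:250,215:270]=1
m=b&(f.min(2)>75)&(P[...,0]>.62)&(P[...,0]<.67)&(P[...,2]>.03)&(abs(P[...,1]+.143)<.03)
q=P[m]; print(m.sum(),np.percentile(q,[1,50,99],axis=0).round(4).tolist())
k=P[(abs(P[...,0]-.645)<.015)&(P[...,1]<-.155)&(P[...,1]>-.19)&(P[...,2]>.04)&(f.max(2)<130)];k=k[k[:,2].argsort()];print('tip',k[:6].mean(0).round(4))
E
```

```text
t 6.4 pos [ 0.6398 -0.1427  0.0342] yaw 90.0 q [-0.4   0.53  1.5  -0.    1.11 -1.97] open 0.422 F [-0.4 -0.9  0.7]
 tilt [-1.2e-03  5.0e-04 -1.0e+00] shift mm now [286.3 448.7 -15.3] turn rz 0.0
350 [[0.6288, -0.1661, 0.0404], [0.6513, -0.1393, 0.0906], [0.6613, -0.1183, 0.1105]]
tip [ 0.6537 -0.158   0.0406]
```

{"op": "jog_arm", "data": {
  "series": [
    [[0,0,-12,0,0,0,20],[12,19,-18,0,0,0,20],[25,39,0,0,0,0,20],[25,39,0,0,0,0,20],[25,39,0,0,0,0,20],[25,39,0,0,0,0,20],[25,39,0,0,0,0,20],[25,39,0,0,0,0,20],[25,39,0,0,0,0,20],[25,39,0,0,0,0,20]]
  ]
}}

```text
time_s: 7.45
eef_pos: [0.4275, 0.1895, 0.0651]
eef_rot: [0.001, 0.0, 1.0, 0.0]
wrist_force: [0.0, 0.4, -1.3]
opening: 0.422
grasp_force: 59.9
```

{"op": "jog_arm", "data": {
  "series": [
    [[25,39,0,0,0,0,20],[25,39,0,0,0,0,20],[16,25,0,0,0,0,20],[8,14,0,0,0,0,20],[0,0,0,0,0,0,20],[0,0,10,0,0,0,20],[0,0,15,0,0,0,20],[0,0,15,0,0,0,20],[0,0,8,0,0,0,20],[0,0,0,0,0,0,20]]
  ]
}}

```text
time_s: 8.45
eef_pos: [0.3537, 0.3038, 0.0147]
eef_rot: [-0.001, 0.001, 1.0, -0.001]
wrist_force: [-0.3, 0.1, -0.2]
opening: 0.415
grasp_force: 60.0
```

```bash
python3 go.py 0.3535 0.306 -0.019 90; python3 - <<'E'
from h import *
s=cam('scene');P=cloud(s)
cv2.imwrite('pics/g6.png',cv2.convertScaleAbs(cv2.resize(s['frame'][110:220,400:520],None,fx=5,fy=5,interpolation=2),alpha=1.6))
f=s['frame'].astype(int)
hs=cv2.cvtColor(s['frame'],cv2.COLOR_BGR2HSV)
m=np.zeros((400,640),bool);m[160:205,430:480]=1;m&=(hs[...,1]<45)&(hs[...,2]>110)&(P[...,2]<.025)&(P[...,2]>.004)
q=P[m];print('dish',m.sum(),q[:,:2].min(0),q[:,:2].max(0),q.mean(0))
k=(hs[...,1]<45)&(f.min(2)>75)&(abs(P[...,0]-.3535)<.03)&(abs(P[...,1]-.306)<.03)&(P[...,2]>.025);q=P[k];print('borax',k.sum(),np.percentile(q,[1,50,99],axis=0).round(4).tolist())
E
```

```text
t 8.45 pos [0.3537 0.3038 0.0147] yaw 89.9 q [ 0.45  0.21  2.   -0.    0.94 -1.12] open 0.415 F [-0.3  0.1 -0.2]
 tilt [-0.0026 -0.0014 -1.    ] shift mm now [ 0.1  2.3 33.7] turn rz -0.001
dish 414 [0.32459677 0.2684907 ] [0.39182056 0.34159233] [0.35849474 0.30525074 0.00862074]
borax 359 [[0.3446, 0.2795, 0.0429], [0.3681, 0.3002, 0.0713], [0.3831, 0.327, 0.4074]]
```

View pics/g6.png

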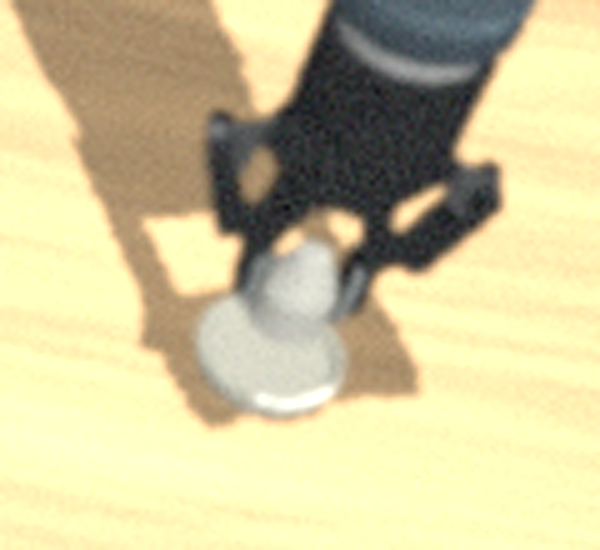

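The cone hangs upright just above the dish. I'll lower, check, release and rise.

{"op": "jog_arm", "data": {
  "series": [
    [[-1,1,8,0,0,0,20],[0,0,10,0,0,0,20],[0,0,8,0,0,0,20],[0,0,4,0,0,0,20],[0,0,3,0,0,0,20],[0,0,1,0,0,0,20],[0,0,0,0,0,0,20],[0,0,0,0,0,0,20],[0,0,0,0,0,0,20],[0,0,0,0,0,0,20]]
  ]
}}

```text
time_s: 9.5
eef_pos: [0.3555, 0.3062, -0.0177]
eef_rot: [0.0, -0.0, 1.0, 0.0]
wrist_force: [0.7, 0.2, -1.0]
opening: 0.42
grasp_force: 60.0
```

{"op": "jog_arm", "data": {
  "series": [
    [[0,0,1,0,0,0,20],[0,0,0,0,0,0,60],[0,0,0,0,0,0,60],[0,0,0,0,0,0,60],[0,0,0,0,0,0,60],[0,0,-6,0,0,0,60],[0,0,-12,0,0,0,60],[0,0,-20,0,0,0,60],[0,0,-25,0,0,0,60],[-12,-20,-5,0,0,0.042,60]]
  ]
}}

```text
time_s: 10.5
eef_pos: [0.3688, 0.2882, 0.0528]
eef_rot: [0.002, 0.02, 1.0, 0.001]
wrist_force: [0.2, -0.4, 1.3]
opening: 0.71
grasp_force: 0.0
```

{"op": "jog_arm", "data": {
  "series": [
    [[-26,-40,0,0,0,0,60],[-26,-40,0,0,0,0,60],[-26,-40,0,0,0,0,60],[-26,-40,0,0,0,0,60],[-26,-40,0,0,0,0,60],[-26,-40,0,0,0,0,60],[-26,-40,0,0,0,0,60],[-26,-40,0,0,0,0,60],[-26,-40,0,0,0,0,60],[-13,-20,0,0,0,0,60]]
  ]
}}

```text
time_s: 11.5
eef_pos: [0.6005, -0.108, 0.0508]
eef_rot: [0.002, 0.022, 1.0, -0.001]
wrist_force: [0.6, 0.5, 0.0]
opening: 0.704
grasp_force: 0.0
```

```bash
cat > chk.py <<'E'
from h import *
import sys
def top(P,xy,r,zmin=.003):
    k=(np.hypot(P[...,0]-xy[0],P[...,1]-xy[1])<r)&(P[...,2]>zmin)&(P[...,2]<.15); return P[k],k
E
python3 - <<'E'
from h import *
s=cam('scene');P=cloud(s);f=s['frame'].astype(int)
k=(P[...,2]>.045)&(P[...,2]<.08)&(abs(P[...,0]-.355)<.04)&(abs(P[...,1]-.306)<.04);q=P[k];print('tip',len(q),q.max(0),q.mean(0))
k=(P[...,2]>.018)&(P[...,2]<.035)&(abs(P[...,0]-.355)<.04)&(abs(P[...,1]-.306)<.04);q=P[k];print('body',len(q),q.min(0),q.max(0))
# charcoal
g=s['frame'].max(2)
k=(g<60)&(P[...,2]>.034)&(P[...,2]<.046)&(abs(P[...,0]-.645)<.06)&(abs(P[...,1]+.14)<.05)
n,l,st,ce=cv2.connectedComponentsWithStats(k.astype(np.uint8));j=1+st[1:,4].argmax();q=P[l==j];print('char',len(q),cv2.minAreaRect(np.float32(q[:,:2]*1000)),q[:,2].mean())
E
python3 go.py 0.645 -0.1405 -0.008 87.6
```

```text
tip 61 [0.37145525 0.31618033 0.05611884] [0.36303973 0.30464496 0.05119205]
body 87 [0.35035085 0.2883393  0.01804191] [0.37887809 0.32395498 0.0347262 ]
char 444 ((647.2672119140625, -140.116943359375), (37.9958381652832, 63.653656005859375), 87.49588775634766) 0.04004622483201476
t 11.55 pos [ 0.6017 -0.1103  0.0511] yaw 87.4 q [-0.37  0.42  1.62 -0.    1.09 -1.9 ] open 0.704 F [-0.  -2.4  0.3]
 tilt [ 0.0045 -0.0032 -1.    ] shift mm now [-44.3 -28.1  59.4] turn rz -0.004
```

{"op": "jog_arm", "data": {
  "series": [
    [[-15,-10,0,0,0,0,60],[-15,-10,0,0,0,0,60],[-15,-8,0,0,0,0,60],[0,0,6,0,0,0,60],[0,0,12,0,0,0,60],[0,0,12,0,0,0,60],[0,0,6,0,0,0,60],[0,0,2,0,0,0,60],[0,0,0,0,0,0,60],[0,0,0,0,0,0,60]]
  ]
}}

```text
time_s: 12.55
eef_pos: [0.6422, -0.1338, 0.0115]
eef_rot: [0.0, 0.021, 1.0, -0.0]
wrist_force: [0.7, -0.0, 0.5]
opening: 0.701
grasp_force: 0.0
```

```bash
python3 go.py 0.6465 -0.140 -0.008 87.6;  python3 - <<'E'
from h import *
s=cam('scene');P=cloud(s);f=s['frame'].astype(int)
e=ctrl.get_obs()['eef_pos']
for sg in(-1,1):
  k=(abs(P[...,0]-e[0])<.015)&((P[...,1]-e[1])*sg>.027)&((P[...,1]-e[1])*sg<.045)&(P[...,2]>.03)&(f.max(2)<130);q=P[k];q=q[q[:,2].argsort()];print('tip',len(q),q[:6].mean(0).round(4))
E
```

```text
t 12.55 pos [ 0.6422 -0.1338  0.0115] yaw 87.6 q [-0.39  0.56  1.51 -0.    1.07 -1.91] open 0.701 F [ 0.7 -0.   0.5]
 tilt [ 5.e-04 -3.e-04 -1.e+00] shift mm now [-4.5 -6.  19.5] turn rz 0.0
tip 254 [ 0.6439 -0.1616  0.0398]
tip 704 [ 0.6514 -0.0967  0.0563]
```

{"op": "jog_arm", "data": {
  "series": [
    [[-4,-6,6,0,0,0,60],[0,0,7,0,0,0,60],[0,0,5,0,0,0,60],[0,0,1,0,0,0,60],[0,0,0,0,0,0,60],[0,0,0,0,0,0,20],[0,0,0,0,0,0,20],[0,0,0,0,0,0,20],[0,0,0,0,0,0,20],[0,0,0,0,0,0,20]]
  ]
}}

```text
time_s: 13.6
eef_pos: [0.6462, -0.1401, -0.0073]
eef_rot: [0.001, 0.021, 1.0, -0.0]
wrist_force: [0.7, 0.0, 4.3]
opening: 0.447
grasp_force: 62.0
```

{"op": "jog_arm", "data": {
  "series": [
    [[0,0,-4,0,0,0,20],[0,0,-10,0,0,0,20],[0,0,-14,0,0,-0.039,20],[0,0,-14,0,0,-0.039,20],[0,0,-10,0,0,-0.039,20],[0,0,0,0,0,-0.04,20],[-2,15,0,0,0,0,20],[-5,35,0,0,0,0,20],[-6,42,0,0,0,0,20],[-6,42,0,0,0,0,20]]
  ]
}}

```text
time_s: 14.6
eef_pos: [0.6485, -0.0025, 0.0439]
eef_rot: [-0.0, -0.056, 0.998, 0.0]
wrist_force: [0.4, -1.1, -0.2]
opening: 0.45
grasp_force: 61.6
```

{"op": "jog_arm", "data": {
  "series": [
    [[-6,42,0,0,0,0,20],[-6,42,0,0,0,0,20],[-6,35,0,0,0,0,20],[-3,20,0,0,0,0,20],[0,4,0,0,0,0,20],[0,0,0,0,0,0,20],[0,0,8,0,0,0,20],[0,0,12,0,0,0,20],[0,0,10,0,0,0,20],[0,0,6,0,0,0,20]]
  ]
}}

```text
time_s: 15.6
eef_pos: [0.6524, 0.1388, 0.0059]
eef_rot: [-0.001, -0.057, 0.998, 0.0]
wrist_force: [-1.1, -0.8, -0.8]
opening: 0.448
grasp_force: 61.6
```

```bash
python3 go.py 0.6546 0.140 -0.022 96.6; python3 - <<'E'
from h import *
s=cam('scene');P=cloud(s);f=s['frame']
e=ctrl.get_obs()['eef_pos']
k=(f.max(2)<70)&(np.hypot(P[...,0]-e[0],P[...,1]-e[1])<.06)&(P[...,2]>.02)&(P[...,2]<.08);q=P[k];print(len(q),q.mean(0),np.percentile(q[:,2],[1,50,95]))
cv2.imwrite('pics/g7.png',cv2.convertScaleAbs(cv2.resize(f[190:310,310:440],None,fx=4.5,fy=4.5,interpolation=2),alpha=1.8))
E
```

```text
t 15.6 pos [0.6524 0.1388 0.0059] yaw 96.5 q [ 0.03  0.59  1.47 -0.    1.08 -1.65] open 0.448 F [-1.1 -0.8 -0.8]
 tilt [-2.9e-03 -1.0e-04 -1.0e+00] shift mm now [-2.4  0.9 27.9] turn rz -0.001
599 [0.66143596 0.14053263 0.05363049] [0.03824006 0.05330847 0.06620766]
```

View pics/g7.png

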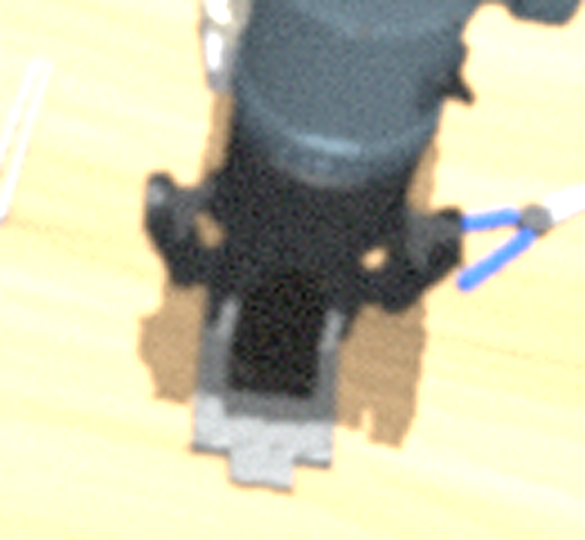

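Charcoal is level and aligned with the pan. I'll lower and release, then go on to the honeycomb.

{"op": "jog_arm", "data": {
  "series": [
    [[-2,1,8,0,0,0,20],[0,0,9,0,0,0,20],[0,0,7,0,0,0,20],[0,0,3,0,0,0,20],[0,0,0.5,0,0,0,20],[0,0,0,0,0,0,20],[0,0,0,0,0,0,20],[0,0,0,0,0,0,58],[0,0,0,0,0,0,58],[0,0,0,0,0,0,58]]
  ]
}}

```text
time_s: 16.65
eef_pos: [0.6557, 0.1411, -0.0191]
eef_rot: [0.0, -0.058, 0.998, -0.0]
wrist_force: [0.4, 0.1, 0.5]
opening: 0.679
grasp_force: 0.0
```

{"op": "jog_arm", "data": {
  "series": [
    [[0,0,-8,0,0,0,75],[0,0,-15,0,0,0,75],[0,0,-20,0,0,-0.049,75],[0,0,-20,0,0,-0.049,75],[0,0,-4,0,0,-0.049,75],[30,1,0,0,0,0,75],[40,1,0,0,0,0,75],[45,1,0,0,0,0,75],[45,1,0,0,0,0,75],[30,1,0,0,0,0,75]]
  ]
}}

```text
time_s: 17.65
eef_pos: [0.4682, 0.0964, 0.0484]
eef_rot: [-0.0, -0.131, 0.991, -0.0]
wrist_force: [0.0, -1.1, -0.3]
opening: 0.879
grasp_force: 0.0
```

```bash
python3 go.py 0.4565 0.0935 -0.010 105; python3 - <<'E'
from h import *
t=cam('top');P=cloud(t)
s=cam('scene');S=cloud(s)
for n,Q,c in(('top',P,t),('scene',S,s)):
  k=(Q[...,2]>.035)&(Q[...,2]<.045)&(np.hypot(Q[...,0]-.4565,Q[...,1]-.0935)<.04)&(c['frame'].min(2)>60);q=Q[k]
  if len(q)>20: print(n,'honey',len(q),cv2.minEnclosingCircle(np.float32(q[:,:2]*1000)),q.mean(0))
  k=(c['frame'].max(2)<60)&(Q[...,2]>.012)&(Q[...,2]<.035)&(np.hypot(Q[...,0]-.655,Q[...,1]-.14)<.05);q=Q[k]
  if len(q)>20: print(n,'char',len(q),cv2.minAreaRect(np.float32(q[:,:2]*1000)),q[:,2].mean())
E
```

```text
t 17.65 pos [0.4682 0.0964 0.0484] yaw 105.0 q [-0.05  0.16  1.96 -0.    1.01 -1.88] open 0.879 F [ 0.  -1.1 -0.3]
 tilt [-0.e+00 -1.e-04 -1.e+00] shift mm now [12.1  0.3 58.4] turn rz 0.001
top char 370 ((654.919189453125, 140.68603515625), (67.33979034423828, 40.100276947021484), 6.444438457489014) 0.02334714146719442
scene honey 363 ((457.0050964355469, 92.52092742919922), 28.911582946777344) [0.45922441 0.09253142 0.04029039]
scene char 524 ((657.2578735351562, 140.66949462890625), (64.59175872802734, 37.088382720947266), 6.340229511260986) 0.02372440572896339
```

{"op": "jog_arm", "data": {
  "series": [
    [[7,0,0,0,0,0,75],[4,0,0,0,0,0,75],[0,0,8,0,0,0,75],[0,0,14,0,0,0,75],[0,0,14,0,0,0,75],[0,0,10,0,0,0,75],[0,0,4,0,0,0,75],[0,0,0,0,0,0,75],[0,0,0,0,0,0,75],[0,0,0,0,0,0,75]]
  ]
}}

```text
time_s: 18.75
eef_pos: [0.4607, 0.0938, -0.0019]
eef_rot: [0.001, -0.131, 0.991, -0.0]
wrist_force: [-0.0, -0.6, -0.7]
opening: 0.878
grasp_force: 0.0
```

```bash
python3 go.py 0.457 0.093 -0.010 105; python3 - <<'E'
from h import *
s=cam('scene');P=cloud(s);f=s['frame'].astype(int)
o=ctrl.get_obs();e=o['eef_pos'];a=np.radians(105);D=P-e
X=D[...,0]*np.sin(a)-D[...,1]*np.cos(a);Y=D[...,0]*np.cos(a)+D[...,1]*np.sin(a)
for sg in(-1,1):
  k=(abs(X)<.015)&(Y*sg>.033)&(Y*sg<.052)&(P[...,2]>.03)&(P[...,2]<.12)&(f.max(2)<130);q=P[k];q=q[q[:,2].argsort()];print('tip',len(q),q[:6].mean(0).round(4))
E
```

```text
t 18.75 pos [ 0.4607  0.0938 -0.0019] yaw 105.0 q [-0.05  0.24  2.    0.    0.9  -1.89] open 0.878 F [-0.  -0.6 -0.7]
 tilt [ 1.1e-03 -1.0e-04 -1.0e+00] shift mm now [3.8 0.2 8.1] turn rz 0.0
tip 162 [0.4791 0.0522 0.048 ]
tip 139 [0.4517 0.1301 0.0457]
```

{"op": "jog_arm", "data": {
  "series": [
    [[4,0,3,0,0,0,75],[0,0,4,0,0,0,75],[0,0,2,0,0,0,75],[0,0,0,0,0,0,75],[0,0,0,0,0,0,40],[0,0,0,0,0,0,40],[0,0,0,0,0,0,40],[0,0,0,0,0,0,40],[0,0,0,0,0,0,40],[0,0,0,0,0,0,40]]
  ]
}}

```text
time_s: 19.8
eef_pos: [0.4565, 0.0927, -0.0108]
eef_rot: [0.0, -0.131, 0.991, -0.0]
wrist_force: [-1.9, -0.6, 5.8]
opening: 0.631
grasp_force: 62.2
```

```bash
python3 go.py 0.3635 -0.2785 0.03 105
```

```text
t 19.8 pos [ 0.4565  0.0927 -0.0108] yaw 105.0 q [-0.06  0.26  2.01 -0.    0.87 -1.89] open 0.631 F [-1.9 -0.6  5.8]
 tilt [ 3.e-04 -1.e-04 -1.e+00] shift mm now [ 186.1 -334.4  -40.8] turn rz 0.001
```

{"op": "jog_arm", "data": {
  "series": [
    [[0,0,-4,0,0,0,40],[0,0,-12,0,0,0,40],[0,0,-16,0,0,0,40],[0,0,-16,0,0,0,40],[10,-17,-4,0,0,0,40],[20,-36,0,0,0,0,40],[20,-36,0,0,0,0,40],[20,-36,0,0,0,0,40],[20,-36,0,0,0,0,40],[20,-36,0,0,0,0,40]]
  ]
}}

```text
time_s: 20.8
eef_pos: [0.4008, -0.1277, 0.0416]
eef_rot: [0.001, -0.131, 0.991, -0.0]
wrist_force: [0.3, 0.5, -0.3]
opening: 0.63
grasp_force: 63.1
```

{"op": "jog_arm", "data": {
  "series": [
    [[20,-36,0,0,0,0,40],[20,-36,0,0,0,0,40],[20,-36,0,0,0,0,40],[16,-29,0,0,0,0,40],[0,0,0,0,0,0,40],[0,0,0,0,0,0,40],[0,0,6,0,0,0,40],[0,0,8,0,0,0,40],[0,0,6,0,0,0,40],[0,0,0,0,0,0,40]]
  ]
}}

```text
time_s: 21.8
eef_pos: [0.3626, -0.2764, 0.0193]
eef_rot: [-0.001, -0.131, 0.991, 0.001]
wrist_force: [-1.1, 0.3, -1.5]
opening: 0.63
grasp_force: 63.2
```

```bash
python3 go.py 0.3635 -0.2785 0.000 105; python3 - <<'E'
from h import *
s=cam('scene');P=cloud(s);f=s['frame'].astype(int);e=ctrl.get_obs()['eef_pos']
R=np.hypot(P[...,0]-e[0],P[...,1]-e[1])
k=(R<.036)&(P[...,2]>e[2]+.02)&(P[...,2]<e[2]+.07)&(f.min(2)>75);q=P[k];print('honey',len(q),q.mean(0),q.max(0),q.min(0))
k=(np.hypot(P[...,0]-.3635,P[...,1]+.2785)<.06)&(P[...,2]>.026)&(P[...,2]<.041);q=P[k];print('tt',len(q),cv2.minEnclosingCircle(np.float32(q[:,:2]*1000)))
E
```

```text
t 21.8 pos [ 0.3626 -0.2764  0.0193] yaw 105.1 q [-0.91  0.18  2.03  0.    0.94 -2.75] open 0.63 F [-1.1  0.3 -1.5]
 tilt [-0.0016  0.0022 -1.    ] shift mm now [-0.3 -2.3 19.3] turn rz 0.002
honey 348 [ 0.37109906 -0.27339988  0.06755782] [ 0.39382314 -0.24174379  0.08927814] [ 0.33673424 -0.3063766   0.05045309]
tt 442 ((366.3390808105469, -277.5918273925781), 46.412689208984375)
```

{"op": "jog_arm", "data": {
  "series": [
    [[-1,-2,6,0,0,0,40],[0,0,7,0,0,0,40],[0,0,4,0,0,0,40],[0,0,2,0,0,0,40],[0,0,0,0,0,0,40],[0,0,0,0,0,0,40],[0,0,0,0,0,0,40],[0,0,0,0,0,0,70],[0,0,0,0,0,0,70],[0,0,0,0,0,0,70]]
  ]
}}

```text
time_s: 22.85
eef_pos: [0.3647, -0.2799, 0.0018]
eef_rot: [0.0, -0.131, 0.991, -0.0]
wrist_force: [-0.3, -0.7, 0.2]
opening: 0.823
grasp_force: 0.0
```

{"op": "jog_arm", "data": {
  "series": [
    [[0,0,-6,0,0,0,70],[0,0,-14,0,0,0,70],[0,0,-20,0,0,0,70],[0,0,-20,0,0,0,70],[-10,17,0,0,0,0,70],[-10,36,0,0,0,0,70],[-10,36,0,0,0,0,70],[-10,36,0,0,0,0,70],[-10,36,0,0,0,0,70],[0,0,0,0,0,0,70]]
  ]
}}

```text
time_s: 23.85
eef_pos: [0.3701, -0.1074, 0.0614]
eef_rot: [-0.0, -0.133, 0.991, 0.001]
wrist_force: [0.8, -0.3, 0.1]
opening: 0.821
grasp_force: 0.0
```

```bash
cat > st.py <<'E'
from h import *
def steel(name,c,xy,r,zlo=.016,zhi=.028):
    P=cloud(c);k=(np.hypot(P[...,0]-xy[0],P[...,1]-xy[1])<r)&(P[...,2]>zlo)&(P[...,2]<zhi)
    n,l,st,ce=cv2.connectedComponentsWithStats(k.astype(np.uint8))
    if n<2: print(name,'none');return
    j=1+st[1:,4].argmax();q=P[l==j];rr=cv2.minAreaRect(np.float32(q[:,:2]*1000));print(name,len(q),np.round(rr[0],1),np.round(rr[1],1),round(rr[2],1),q[:,2].mean().round(4))
E
python3 - <<'E'
from st import *
t=cam('top');s=cam('scene')
for n,c in(('top',t),('scene',s)):
    steel(n+' dom',c,(.453,.09),.06); steel(n+' bench',c,(.643,-.135),.06)
    Q=cloud(c);k=(Q[...,2]>.044)&(Q[...,2]<.056)&(np.hypot(Q[...,0]-.364,Q[...,1]+.278)<.05);q=Q[k]
    if len(q)>20: print(n,'honey',len(q),cv2.minEnclosingCircle(np.float32(q[:,:2]*1000)),q[:,2].mean())
E
python3 go.py 0.452 0.091 0.03 105
```

```text
top dom 495 [453.2  95.8] [84.2 51.8] 15.4 0.0212
top bench 498 [ 645.9 -142.8] [59.7 61. ] 66.6 0.0214
top honey 226 ((367.20562744140625, -278.93133544921875), 27.407840728759766) 0.050098993901424624
scene dom 579 [453.5  94.1] [87.9 54.3] 15.0 0.0214
scene bench 675 [ 646.3 -143.5] [62.4 60.8] 67.3 0.0221
scene honey 270 ((366.7414245605469, -279.3626708984375), 29.231876373291016) 0.049084789353782
t 23.95 pos [ 0.3716 -0.111   0.0621] yaw 105.2 q [-0.6  -0.07  2.17 -0.    1.03 -2.43] open 0.823 F [ 0.7 -1.  -0.4]
 tilt [ 9.e-04 -9.e-04 -1.e+00] shift mm now [-130.4  174.    32. ] turn rz 0.003
```

{"op": "jog_arm", "data": {
  "series": [
    [[-13,18,0,0,0,0,70],[-26,35,0,0,0,0,70],[-26,35,0,0,0,0,70],[-26,35,0,0,0,0,70],[-26,35,0,0,0,0,70],[-16,19,0,0,0,0,70],[0,0,8,0,0,0,70],[0,0,16,0,0,0,70],[0,0,16,0,0,0,70],[0,0,8,0,0,0,70]]
  ]
}}

```text
time_s: 24.95
eef_pos: [0.453, 0.0926, 0.0121]
eef_rot: [-0.001, -0.13, 0.992, -0.0]
wrist_force: [-0.9, -0.3, 0.5]
opening: 0.816
grasp_force: 0.0
```

```bash
python3 go.py 0.4533 0.0947 -0.033 105.2
```

```text
t 24.95 pos [0.453  0.0926 0.0121] yaw 104.9 q [-0.06  0.2   2.01 -0.    0.93 -1.89] open 0.816 F [-0.9 -0.3  0.5]
 tilt [-2.2e-03 -3.0e-04 -1.0e+00] shift mm now [-0.9  1.9 45.1] turn rz -0.005
```

{"op": "jog_arm", "data": {
  "series": [
    [[-1,1,10,0,0,0,70],[0,0,14,0,0,0,70],[0,0,10,0,0,0,70],[0,0,5,0,0,0,70],[0,0,3,0,0,0,70],[0,0,2,0,0,0,70],[0,0,0,0,0,0,70],[0,0,0,0,0,0,70],[0,0,0,0,0,0,70],[0,0,0,0,0,0,70]]
  ]
}}

```text
time_s: 25.95
eef_pos: [0.4547, 0.0954, -0.0301]
eef_rot: [0.0, -0.131, 0.991, -0.0]
wrist_force: [0.6, -0.4, -0.1]
opening: 0.821
grasp_force: 0.0
```

```bash
python3 go.py 0.4533 0.0947 -0.033 105.2; python3 - <<'E'
from h import *
s=cam('scene');P=cloud(s);f=s['frame'].astype(int)
o=ctrl.get_obs();e=o['eef_pos'];a=np.radians(105);D=P-e
X=D[...,0]*np.sin(a)-D[...,1]*np.cos(a);Y=D[...,0]*np.cos(a)+D[...,1]*np.sin(a)
for sg in(-1,1):
  k=(abs(X)<.015)&(Y*sg>.031)&(Y*sg<.052)&(P[...,2]>.004)&(P[...,2]<.12)&(f.max(2)<90);q=P[k];q=q[q[:,2].argsort()];print('tip',len(q),q[:6].mean(0).round(4))
cv2.imwrite('pics/g8.png',cv2.convertScaleAbs(cv2.resize(f[130:230,310:420].astype(np.uint8),None,fx=5,fy=5,interpolation=2),alpha=1.7))
E
```

```text
t 25.95 pos [ 0.4547  0.0954 -0.0301] yaw 105.0 q [-0.05  0.29  2.02 -0.    0.83 -1.88] open 0.821 F [ 0.6 -0.4 -0.1]
 tilt [ 6.e-04 -0.e+00 -1.e+00] shift mm now [ 1.6 -0.3  2.9] turn rz -0.003
tip 206 [0.4727 0.0562 0.0202]
tip 189 [0.4532 0.1342 0.0192]
```

View pics/g8.png

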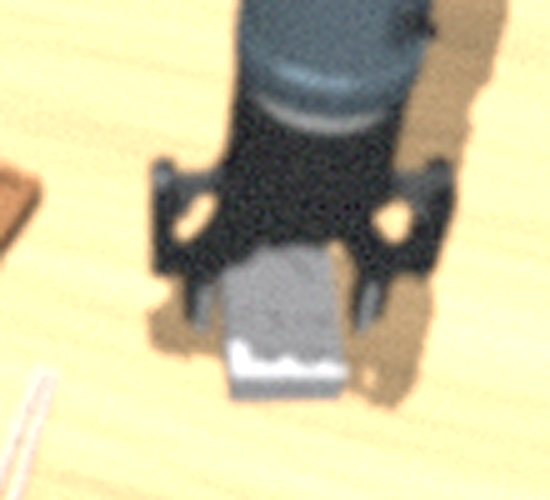

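The doming block is centred between the fingers, with hollows visible and the tips at (350,195) and (384,195). I'll go down 5 mm more, close and lift a little.

{"op": "jog_arm", "data": {
  "series": [
    [[1,0,3,0,0,0,70],[0,0,2,0,0,0,70],[0,0,0,0,0,0,40],[0,0,0,0,0,0,40],[0,0,0,0,0,0,40],[0,0,0,0,0,0,40],[0,0,0,0,0,0,40],[0,0,0,0,0,0,40],[0,0,-2,0,0,0,40],[0,0,-4,0,0,0,40]]
  ]
}}

```text
time_s: 27.0
eef_pos: [0.4523, 0.0953, -0.0301]
eef_rot: [-0.001, -0.131, 0.991, 0.0]
wrist_force: [-0.4, 0.1, -5.2]
opening: 0.62
grasp_force: 63.9
```

{"op": "jog_arm", "data": {
  "series": [
    [[0,0,-4,0,0,0,40],[0,0,-4,0,0,0,40],[0,0,0,0,0,0,40],[0,0,0,0,0,0,40],[0,0,0,0,0,0,40],[0,0,0,0,0,0,40],[0,0,0,0,0,0,40],[0,0,0,0,0,0,40],[0,0,0,0,0,0,40],[0,0,0,0,0,0,40]]
  ]
}}

```text
time_s: 28.0
eef_pos: [0.4535, 0.0951, -0.0215]
eef_rot: [-0.0, -0.131, 0.991, -0.0]
wrist_force: [-1.1, -0.8, -5.8]
opening: 0.617
grasp_force: 63.9
```

```bash
python3 go.py 0.4493 -0.0931 0.05 77.5; python3 - <<'E'
from st import *
s=cam('scene');steel('dom',s,(.453,.095),.06,.022,.055)
P=cloud(s);k=(s['frame'].min(2)>60)&(np.hypot(P[...,0]-.453,P[...,1]-.095)<.045)&(P[...,2]>.025)&(P[...,2]<.05);q=P[k];A=np.c_[q[:,:2]-q[:,:2].mean(0),np.ones(len(q))];print('plane',len(q),np.linalg.lstsq(A,q[:,2],rcond=None)[0])
E
```

```text
t 28.0 pos [ 0.4535  0.0951 -0.0215] yaw 105.0 q [-0.05  0.27  2.02 -0.    0.85 -1.88] open 0.617 F [-1.1 -0.8 -5.8]
 tilt [-1.e-04 -0.e+00 -1.e+00] shift mm now [  52.8 -180.7  -71.5] turn rz 0.48
dom 702 [461.   96.9] [83.8 75.8] 35.4 0.0343
plane 581 [0.01346228 0.03049091 0.0342121 ]
```

Held with 5.8 N of weight on the wrist. Next is the stand.

{"op": "jog_arm", "data": {
  "series": [
    [[0,0,-5,0,0,0.04,40],[0,0,-12,0,0,0.08,40],[0,0,-16,0,0,0.12,40],[0,0,-14,0,0,0.12,40],[0,0,-4,0,0,0.08,40],[0,0,0,0,0,0.04,40],[-3,-15,0,0,0,0,40],[-6,-30,0,0,0,0,40],[-7,-35,0,0,0,0,40],[-7,-35,0,0,0,0,40]]
  ]
}}

```text
time_s: 29.05
eef_pos: [0.4509, -0.023, 0.0296]
eef_rot: [0.0, 0.108, 0.994, -0.0]
wrist_force: [0.5, -0.3, -5.6]
opening: 0.623
grasp_force: 64.8
```

{"op": "jog_arm", "data": {
  "series": [
    [[-7,-35,0,0,0,0,40],[-5,-25,0,0,0,0,40],[-2,-10,0,0,0,0,40],[0,0,0,0,0,0,40],[0,0,4,0,0,0,40],[0,0,8,0,0,0,40],[0,0,8,0,0,0,40],[0,0,4,0,0,0,40],[0,0,0,0,0,0,40],[0,0,0,0,0,0,40]]
  ]
}}

```text
time_s: 30.05
eef_pos: [0.4496, -0.0932, 0.0054]
eef_rot: [-0.0, 0.108, 0.994, 0.0]
wrist_force: [0.1, -0.2, -6.0]
opening: 0.618
grasp_force: 64.9
```

```bash
python3 go.py 0.4493 -0.0931 -0.02 77.5; python3 - <<'E'
from st import *
s=cam('scene');f=s['frame']
P=cloud(s);k=(f.min(2)>60)&(np.ptp(f.astype(int),axis=2)<25)&(np.hypot(P[...,0]-.449,P[...,1]+.093)<.05)&(P[...,2]>.02)&(P[...,2]<.07);q=P[k];print(len(q),np.percentile(q[:,2],[2,20,50,80,98]).round(4))
cv2.imwrite('pics/g9.png',cv2.convertScaleAbs(cv2.resize(f[120:240,230:350],None,fx=4.8,fy=4.8,interpolation=2),alpha=1.7))
E
```

```text
t 30.05 pos [ 0.4496 -0.0932  0.0054] yaw 77.5 q [-0.46  0.21  2.02  0.    0.91 -1.82] open 0.618 F [ 0.1 -0.2 -6. ]
 tilt [-4.e-04  2.e-04 -1.e+00] shift mm now [ 0.3  0.  25.4] turn rz 0.001
578 [0.0427 0.0553 0.0608 0.0635 0.0658]
```

View pics/g9.png

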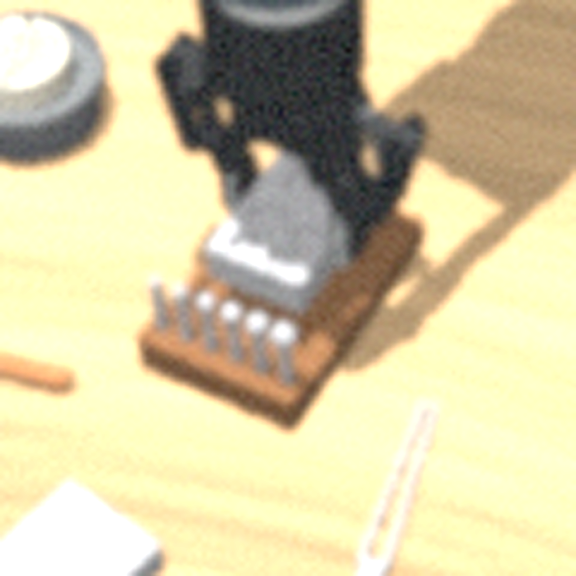

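The doming block is aligned over the recess, clear of the punches. I'll lower it and release.

{"op": "jog_arm", "data": {
  "series": [
    [[0,0,5,0,0,0,40],[0,0,8,0,0,0,40],[0,0,6,0,0,0,40],[0,0,4,0,0,0,40],[0,0,2,0,0,0,40],[0,0,0,0,0,0,40],[0,0,0,0,0,0,40],[0,0,0,0,0,0,40],[0,0,0,0,0,0,40],[0,0,0,0,0,0,40]]
  ]
}}

```text
time_s: 31.1
eef_pos: [0.4498, -0.0936, -0.0192]
eef_rot: [0.0, 0.109, 0.994, -0.0]
wrist_force: [-0.2, 0.3, -5.2]
opening: 0.621
grasp_force: 65.0
```

{"op": "jog_arm", "data": {
  "series": [
    [[0,0,1,0,0,0,40],[0,0,0.5,0,0,0,40],[0,0,0,0,0,0,40],[0,0,0,0,0,0,68],[0,0,0,0,0,0,68],[0,0,0,0,0,0,68],[0,0,0,0,0,0,68],[0,0,-6,0,0,0,74],[0,0,-14,0,0,0,74],[0,0,-20,0,0,0,74]]
  ]
}}

```text
time_s: 32.1
eef_pos: [0.4496, -0.0935, 0.0196]
eef_rot: [-0.0, 0.109, 0.994, 0.0]
wrist_force: [-0.2, -0.6, -0.3]
opening: 0.864
grasp_force: 0.0
```

{"op": "jog_arm", "data": {
  "series": [
    [[0,0,-20,0,0,0.06,76],[0,0,-12,0,0,0.06,76],[0,0,0,0,0,0.063,76],[-20,3,0,0,0,0,76],[-35,5,0,0,0,0,76],[-40,7,0,0,0,0,76],[-40,7,0,0,0,0,76],[-40,6,0,0,0,0,76],[-25,3,0,0,0,0,76],[0,0,0,0,0,0,76]]
  ]
}}

```text
time_s: 33.1
eef_pos: [0.6496, -0.1444, 0.0525]
eef_rot: [0.002, 0.199, 0.98, -0.0]
wrist_force: [-0.8, 0.2, -0.4]
opening: 0.893
grasp_force: 0.0
```

```bash
python3 go.py 0.646 -0.143 -0.034 67; python3 - <<'E'
from st import *
t=cam('top');s=cam('scene')
for n,c in(('top',t),('scene',s)):
    steel(n+' dom',c,(.4493,-.093),.06,.030,.044); steel(n+' bench',c,(.646,-.143),.06)
E
```

```text
t 33.1 pos [ 0.6496 -0.1444  0.0525] yaw 67.0 q [-0.4   0.52  1.47  0.    1.15 -1.57] open 0.893 F [-0.8  0.2 -0.4]
 tilt [ 0.0043 -0.0017 -1.    ] shift mm now [ 4.3 -0.1 86.5] turn rz 0.001
top dom none
top bench 1 [ 676.8 -139.8] [0. 0.] 0.0 0.0208
scene dom 537 [450.6 -95.1] [56.2 87.7] 77.8 0.0355
scene bench 639 [ 646.  -143.1] [62.5 61.5] 66.1 0.0222
```

{"op": "jog_arm", "data": {
  "series": [
    [[3,0,0,0,0,0,76],[0,0,10,0,0,0,76],[0,0,15,0,0,0,76],[0,0,16,0,0,0,76],[0,0,16,0,0,0,76],[0,0,12,0,0,0,76],[0,0,8,0,0,0,76],[0,0,4,0,0,0,76],[0,0,1,0,0,0,76],[0,0,0,0,0,0,76]]
  ]
}}

```text
time_s: 34.2
eef_pos: [0.6436, -0.142, -0.0306]
eef_rot: [0.0, 0.199, 0.98, -0.0]
wrist_force: [0.1, 0.4, 0.3]
opening: 0.889
grasp_force: 0.0
```

```bash
python3 go.py 0.646 -0.143 -0.035 67
```

```text
t 34.2 pos [ 0.6436 -0.142  -0.0306] yaw 67.0 q [-0.4   0.63  1.5   0.    1.01 -1.57] open 0.889 F [0.1 0.4 0.3]
 tilt [ 7.e-04 -3.e-04 -1.e+00] shift mm now [-2.7 -0.   4.4] turn rz 0.001
```

{"op": "jog_arm", "data": {
  "series": [
    [[-3,0,3,0,0,0,76],[0,0,1.5,0,0,0,76],[0,0,0,0,0,0,45],[0,0,0,0,0,0,45],[0,0,0,0,0,0,45],[0,0,0,0,0,0,45],[0,0,0,0,0,0,45],[0,0,0,0,0,0,45],[0,0,-2,0,0,0,45],[0,0,-4,0,0,0,45]]
  ]
}}

```text
time_s: 35.2
eef_pos: [0.6437, -0.1419, -0.0316]
eef_rot: [-0.002, 0.199, 0.98, 0.001]
wrist_force: [-0.5, -0.3, -7.1]
opening: 0.69
grasp_force: 67.5
```

{"op": "jog_arm", "data": {
  "series": [
    [[0,0,-4,0,0,0,45],[0,0,-4,0,0,0,45],[0,0,0,0,0,0,45],[0,0,0,0,0,0,45],[0,0,0,0,0,0,45],[0,0,0,0,0,0,45],[0,0,0,0,0,0,45],[0,0,0,0,0,0,45],[0,0,0,0,0,0,45],[0,0,0,0,0,0,45]]
  ]
}}

```text
time_s: 36.2
eef_pos: [0.6459, -0.1429, -0.0214]
eef_rot: [-0.0, 0.199, 0.98, 0.0]
wrist_force: [-0.0, 0.1, -7.3]
opening: 0.688
grasp_force: 67.5
```

```bash
python3 go.py 0.535 0.4055 0.045 75.2
```

```text
t 36.2 pos [ 0.6459 -0.1429 -0.0214] yaw 67.0 q [-0.4   0.62  1.49  0.    1.03 -1.57] open 0.688 F [-0.   0.1 -7.3]
 tilt [-0.  0. -1.] shift mm now [316.1 461.7 -66.4] turn rz -0.142
```

{"op": "jog_arm", "data": {
  "series": [
    [[0,0,-6,0,0,0,45],[0,0,-14,0,0,0,45],[0,0,-18,0,0,-0.05,45],[0,0,-16,0,0,-0.05,45],[0,0,-6,0,0,-0.042,45],[8,16,0,0,0,0,45],[16,32,0,0,0,0,45],[20,40,0,0,0,0,45],[20,40,0,0,0,0,45],[20,40,0,0,0,0,45]]
  ]
}}

```text
time_s: 37.2
eef_pos: [0.607, 0.043, 0.0394]
eef_rot: [0.0, 0.13, 0.992, 0.0]
wrist_force: [1.3, 0.4, -6.3]
opening: 0.685
grasp_force: 67.5
```

{"op": "jog_arm", "data": {
  "series": [
    [[20,40,0,0,0,0,45],[20,40,0,0,0,0,45],[20,40,0,0,0,0,45],[20,40,0,0,0,0,45],[20,40,0,0,0,0,45],[20,40,0,0,0,0,45],[20,40,0,0,0,0,45],[14,28,0,0,0,0,45],[7,18,0,0,0,0,45],[2,8,0,0,0,0,45]]
  ]
}}

```text
time_s: 38.2
eef_pos: [0.5346, 0.4077, 0.039]
eef_rot: [0.0, 0.128, 0.992, 0.0]
wrist_force: [0.4, 0.2, -8.0]
opening: 0.686
grasp_force: 67.5
```

```bash
python3 go.py 0.535 0.4055 -0.026 75.2
```

```text
t 38.2 pos [0.5346 0.4077 0.039 ] yaw 75.3 q [ 0.48  0.56  1.45  0.    1.14 -0.84] open 0.686 F [ 0.4  0.2 -8. ]
 tilt [ 3.e-04  4.e-04 -1.e+00] shift mm now [-0.9 -2.  65. ] turn rz 0.002
```

Now I'll lower to about 20 mm above the floor and look once.

{"op": "jog_arm", "data": {
  "series": [
    [[0,-1,6,0,0,0,45],[0,0,10,0,0,0,45],[0,0,12,0,0,0,45],[0,0,10,0,0,0,45],[0,0,6,0,0,0,45],[0,0,2,0,0,0,45],[0,0,0,0,0,0,45],[0,0,0,0,0,0,45],[0,0,0,0,0,0,45],[0,0,0,0,0,0,45]]
  ]
}}

```text
time_s: 39.2
eef_pos: [0.5357, 0.4048, -0.0068]
eef_rot: [0.0, 0.129, 0.992, 0.0]
wrist_force: [-1.2, 0.4, -7.1]
opening: 0.688
grasp_force: 67.4
```

```bash
python3 go.py 0.535 0.4055 -0.026 75.2; python3 - <<'E'
from st import *
s=cam('scene');f=s['frame']
cv2.imwrite('pics/g10.png',cv2.convertScaleAbs(cv2.resize(f[180:300,430:560],None,fx=4.5,fy=4.5,interpolation=2),alpha=1.7))
E
```

```text
t 39.2 pos [ 0.5357  0.4048 -0.0068] yaw 75.2 q [ 0.47  0.62  1.46  0.    1.06 -0.84] open 0.688 F [-1.2  0.4 -7.1]
 tilt [ 9.e-04  5.e-04 -1.e+00] shift mm now [ 0.8  0.5 19.2] turn rz -0.0
```

View pics/g10.png

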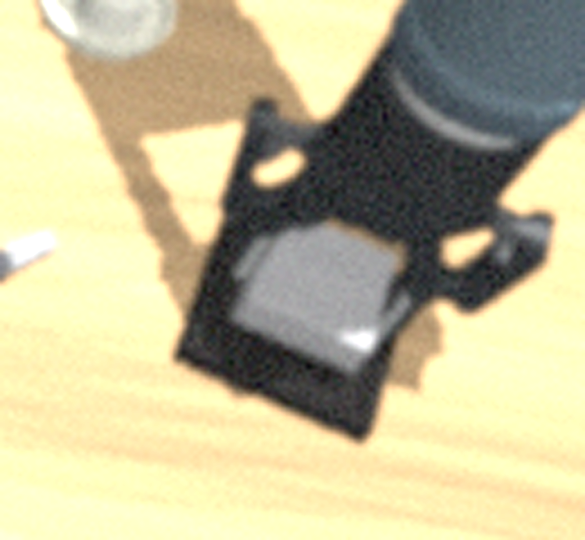

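The bench block is level and parallel to the base at around (497,246). I'll lower and release.

{"op": "jog_arm", "data": {
  "series": [
    [[0,0,4,0,0,0,45],[0,0,6,0,0,0,45],[0,0,5,0,0,0,45],[0,0,3,0,0,0,45],[0,0,1,0,0,0,45],[0,0,0.5,0,0,0,45],[0,0,0,0,0,0,45],[0,0,0,0,0,0,45],[0,0,0,0,0,0,45],[0,0,0,0,0,0,45]]
  ]
}}

```text
time_s: 40.25
eef_pos: [0.5355, 0.4046, -0.0268]
eef_rot: [0.0, 0.129, 0.992, 0.0]
wrist_force: [0.1, 0.2, -6.1]
opening: 0.687
grasp_force: 67.6
```

{"op": "jog_arm", "data": {
  "series": [
    [[0,0,0.5,0,0,0,45],[0,0,0,0,0,0,76],[0,0,0,0,0,0,76],[0,0,0,0,0,0,76],[0,0,0,0,0,0,76],[0,0,-6,0,0,0,76],[0,0,-14,0,0,0,76],[0,0,-20,0,0,0,76],[0,0,-30,0,0,0,76],[0,0,-30,0,0,0,76]]
  ]
}}

```text
time_s: 41.25
eef_pos: [0.5354, 0.4045, 0.0746]
eef_rot: [0.0, 0.129, 0.992, 0.0]
wrist_force: [-0.2, -0.4, 0.7]
opening: 0.89
grasp_force: 0.0
```

{"op": "jog_arm", "data": {
  "series": [
    [[-10,0,-30,0,0,0,76],[-20,20,-20,0,0,0,76],[-20,40,0,0,0,0,76],[-10,40,0,0,0,0,76],[0,20,0,0,0,0,76],[0,0,0,0,0,0,76],[0,0,0,0,0,0,76],[0,0,0,0,0,0,76],[0,0,0,0,0,0,76],[0,0,0,0,0,0,76]]
  ]
}}

```text
time_s: 42.25
eef_pos: [0.6242, 0.5044, 0.1232]
eef_rot: [0.0, 0.129, 0.992, 0.0]
wrist_force: [0.4, -1.0, 0.7]
opening: 0.89
grasp_force: 0.0
```

```bash
python3 - <<'E'
from st import *
t=cam('top');s=cam('scene')
for n,c in(('top',t),('scene',s)):
    steel(n+' bench (535,405) z.030',c,(.535,.4055),.055,.024,.037)
    steel(n+' dom (449,-93) z.036',c,(.4493,-.093),.06,.030,.044)
    steel(n+' char (655,140) z.024',c,(.655,.14),.05,.018,.030)
    steel(n+' honey (364,-278) z.050',c,(.364,-.278),.045,.044,.057)
    steel(n+' borax (355,306) z.056',c,(.355,.306),.04,.045,.065)
print(ctrl.get_obs()['time_s'])
cv2.imwrite('pics/fin.png',cv2.convertScaleAbs(s['frame'],alpha=1.3))
E
```

```text
top bench (535,405) z.030 511 [535.3 404. ] [61.  60.6] 75.6 0.0294
top dom (449,-93) z.036 528 [449.9 -92.1] [54.2 84. ] 77.7 0.0352
top char (655,140) z.024 369 [655.  140.2] [67.  40.4] 6.3 0.0233
top honey (364,-278) z.050 369 [ 365.  -278.6] [52.1 53.5] 7.6 0.0499
top borax (355,306) z.056 69 [358.2 305.1] [22.2 21.9] 39.4 0.0514
scene bench (535,405) z.030 662 [537.1 404.1] [58.7 63.3] 75.6 0.0295
scene dom (449,-93) z.036 541 [450.3 -94.9] [56.2 86.1] 77.4 0.0354
scene char (655,140) z.024 562 [655.8 140.6] [66.5 40.3] 6.7 0.024
scene honey (364,-278) z.050 268 [ 367.6 -277.8] [55.5 54.6] 11.9 0.0492
scene borax (355,306) z.056 60 [361.7 304.6] [22.3 16.4] 82.0 0.051
42.35
```

View pics/fin.png

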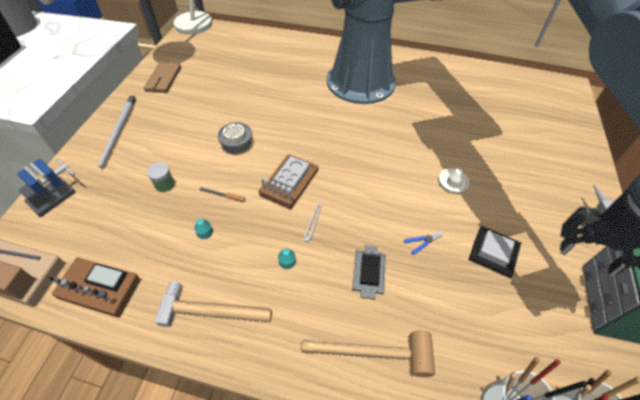

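All five things sit in their places: bench block (497,246), doming block (290,175), charcoal (370,268), honeycomb (236,133) and borax (454,180). The hand looks close to the green cabinet, so I'll back off before handing in.

{"op": "jog_arm", "data": {
  "series": [
    [[0,-10,-20,0,0,0,76],[0,-20,-30,0,0,0,76],[0,-20,-20,0,0,0,76],[0,-10,0,0,0,0,76],[0,0,0,0,0,0,76],[0,0,0,0,0,0,76],[0,0,0,0,0,0,76],[0,0,0,0,0,0,76],[0,0,0,0,0,0,76],[0,0,0,0,0,0,76]]
  ]
}}

```text
time_s: 43.35
eef_pos: [0.6085, 0.4475, 0.192]
eef_rot: [-0.0, 0.129, 0.992, -0.0]
wrist_force: [0.2, 1.0, -0.0]
opening: 0.891
grasp_force: 0.0
```

```bash
python3 -c "
from bench import ctrl
print(ctrl.get_obs()['wrist_force']); print(ctrl.hand_in())"
```

```text
[ 0.16299385  0.99021454 -0.01055225]
the job is handed in; nothing more can be done
None
```

The job is handed in at about 43 s: in the last pictures all five things sit level, within about 7 mm of the middle of their places, with the arm clear; no verdict came back.

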